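# Clamp the shelf stand and build the tin column

### The arm

A 7-joint arm with a two-finger parallel gripper is mounted at the origin on the work surface. World frame = base frame: x ahead of the robot, y to its left, z up, the work surface at z = 0. Lengths are in mm, angles in rad, forces in N, time in s.
With the tool pointing down it reaches from about 375 to 925 mm from the base axis. Payload 3.1 kg.
Tool frame: the origin (TCP) lies between the finger pads; the fingertips stand 11 mm ahead of it and the grasp point (between the pads) lies 8 mm behind it; z points along the fingers, y is the line along which they close (so a half turn about z gives the same grasp; the last joint's range is limited). The gripper opens to 85 mm and grips with 20 to 120 N. Pads are 22 mm wide; open, the fingers measure 114 mm over their backs; the gripper's body (76 mm by 85 mm) begins 54 mm behind the grasp point. The pads swing forward as they close: fully open they stand 13 mm farther back than shut.
Start: joints at [1.149, 0.383, 0.044, 1.598, -0.018, 1.161, -0.05], TCP at [206.831, -616.218, 242.269] pointing down, gripper open.
Joint ranges: [-2.61, 2.61], [-0.41, 2.15], [-1.48, 1.57], [0, 2.5], [-1.57, 4.71], [0.05, 1.97], [-2.85, 2.85]. Speed limits (rad/s): [2.79, 2.79, 3.14, 3.14, 3.14, 3.14, 3.14].

### API

Orientations are given as [roll, pitch, yaw] about the fixed x, y, z axes, in that order (R = Rz(yaw) Ry(pitch) Rx(roll)).
In Python, from station import status, viewer, ticket, spotter gives the robot as it stands.
- The arm moves only by the tool send_rows, never from a script. Its argument "deltas" is a list of rows, each a list of 7 numbers: the opening, from -1 (shut) to 1 (fully open), then the shift along the tool's x, y, z each as a share of 0.5 m, from -1 to 1, then the turn, a rotation vector about the tool's x, y, z each as a share of 0.5 rad, from -1 to 1. A call has 1 to 5 rows; each row is the pose to reach, as a shift and turn from the pose commanded when the call began, along the tool's axes at that moment; what a row does not reach only later rows make up. A row lasts 1/8 s, in which the tool goes at most 62.5 mm and 10.7 degrees, less where a joint would pass 70% of its speed; a pose out of reach is approached as far as the arm can. A call with a number of a shift or a turn outside -1 to 1 is refused whole. A call with a gripper value outside its range is refused whole. The fingers move at their own pace and stop on an object; "grip_force" is the grip in N (left out, the last holds). Time passes only in rows, so rows that repeat a pose let the fingers close. It gives the time, the measured TCP pose, the force, the opening and the grip force at its end, in the units of the state.
- status.sense(): the state, without advancing time (a new reading comes with each control period).
- viewer.capture(name): name is "scene" or "top"; returns the picture (420x560x3 uint8, red, green, blue); there is no depth.
- viewer.camera_model(name): a dict with "K" (3x3 intrinsics, pixels), "R" (3x3) and "t" (3): a world point X has camera coordinates R X + t. Camera axes: x right, y down, z forward; pixel columns grow to the right and rows downward; lengths in mm; the calibration is good to about 2 mm. A picture is of the moment at which its call begins. camera_model takes no time and is no camera call.
- ticket.sign_off(): hands the job in; it is judged then, once.
Trained networks look in the newest picture that a camera, given by its name, has taken for a name from the list of things; names that differ only in an ending like _2 or _b are one class to them, and where a whole thing is asked for, a point or a joint stands for the part that bears it (a point fixed in the world has none). Each returns a list of dicts, best first, with "confidence" (0 to 1); they miss things now and then, are a little off and sometimes report something else, mostly with a low value. They report only what shows in the picture. A call takes as long as a camera call. They do not tell look-alikes from the thing itself.
- spotter.masks_of(camera, target): "mask" (420x560 bool, what is visible of it) and "extent" ([left, top, width, height] in pixels, round what is visible of it).
The state is a dict: "time_s": time; "q": joint angles; "qvel": joint speeds; "effort": joint torques, N m; "eef_pos": TCP position; "tcp_rot": TCP orientation; "wrist_force": force on the tool from outside, world axes, zero at the start; "torque": the same for the moment, N m; "gripper_width": finger opening in mm; "grasp_force": force on a finger pad.
Only numpy, scipy, OpenCV 4.12 (cv2) and the standard library are available. Lean on these libraries where they do the work, as an engineer would, in place of code of your own. Each camera call takes 0.05 s, during which the arm holds its last target. There are 200 camera calls.

### The job

Tighten the tin stand on the bathroom shelf: with the stand still empty, turn its three captive knobs clockwise, each fully home to its end stop. Then stack all the closed white-lidded tins on its rubber pad as one upright column, largest at the bottom and each next smaller one on top, every tin lying flat (either face up), centred on the pad and square with the pad's long side. Leave the glass cups, dish, red inflator, flap tin and green holder standing where they are.

Things in the scene. Friction and masses are not known exactly. Their poses are not given: they have to be found in the camera images.
- stand: fixed dark steel clamp-down stand, flat T-shaped plate with a black rubber pad in its middle and three knobs on its arms; origin on the shelf surface under the pad centre. Pad 108 mm long (stand x) by 78 mm (stand y), its top 16 mm above the shelf; arms 8 mm thick. Knob axes at stand (0, +130), (0, -130) and (125, 0) mm.
- pad (a point): centre of the rubber pad's upper face (16 mm above the shelf); axes as the stand's: x along the pad's long side, z up
- bolt0 (a joint): turn of the captive bolt knob on the left arm, stand y +130 mm: grows clockwise seen from above, 2.4 rad at its end stop (tight); friction 0.04 N m
- bolt0_grip (a point): on the axis of that knob, at the height to grip it; black knob with a grip bar 42 mm long, 14 mm thick, whose top stands 52 mm and foot 22 mm above the shelf, on a 44 mm disc; point 45 mm above the shelf; it turns with the knob, its x axis lies along the grip bar (at joint 0 along the stand's x)
- bolt1 (a joint): turn of the captive bolt knob on the right arm, stand y -130 mm: grows clockwise seen from above, 2.4 rad at its end stop (tight); friction 0.04 N m
- bolt1_grip (a point): on the axis of that knob, at the height to grip it; black knob with a grip bar 42 mm long, 14 mm thick, whose top stands 52 mm and foot 22 mm above the shelf, on a 44 mm disc; point 45 mm above the shelf; it turns with the knob, its x axis lies along the grip bar (at joint 0 along the stand's x)
- bolt2 (a joint): turn of the captive bolt knob on the far arm, stand x +125 mm: grows clockwise seen from above, 2.4 rad at its end stop (tight); friction 0.04 N m
- bolt2_grip (a point): on the axis of that knob, at the height to grip it; black knob with a grip bar 42 mm long, 14 mm thick, whose top stands 52 mm and foot 22 mm above the shelf, on a 44 mm disc; point 45 mm above the shelf; it turns with the knob, its x axis lies along the grip bar (at joint 0 along the stand's x)
- tin1: closed rectangular steel tin with white lid, 100 mm (x) by 66 mm (y) by 40 mm high, the largest of five (may be absent); origin at its centre, z towards the lid
- tin2: closed rectangular steel tin with white lid, 90 mm (x) by 59 mm (y) by 38 mm high, second largest of five (may be absent); origin at its centre, z towards the lid
- tin3: closed rectangular steel tin with white lid, 80 mm (x) by 52 mm (y) by 36 mm high, middle size of five (may be absent); origin at its centre, z towards the lid
- tin4: closed rectangular steel tin with white lid, 70 mm (x) by 45 mm (y) by 34 mm high, second smallest of five (may be absent); origin at its centre, z towards the lid
- tin5: closed rectangular steel tin with white lid, 60 mm (x) by 38 mm (y) by 32 mm high, the smallest of five (may be absent); origin at its centre, z towards the lid
- cup1: bystander: clear glass cup, 60 mm across, 64 mm high; origin under its foot
- cup2: bystander: clear glass cup, 60 mm across, 64 mm high; origin under its foot
- cup3: bystander: clear glass cup, 60 mm across, 64 mm high; origin under its foot
- dish: bystander: white ceramic dish, 104 mm across, 20 mm high; origin under its centre
- inflator: bystander: red plastic hand inflator bulb lying down, 135 mm long (x) by 60 mm, 60 mm high; origin under it
- flaptin: bystander: stainless tin with hinged flap, 87 by 117 mm, 54 mm high; origin under its centre
- holder: bystander: green silicone holder lying on its side, 75 mm long (x), 62 mm across; origin under it
Mind the look-alikes: they are no part of the job. What is shaped like the tin1 but orange is not meant. Leave any brown look-alike of the tin2 alone.

How it is judged (in metres and radians):
On the way:
1. all three knobs are turned home while no tin is on the stand (value of joint each of bolt0, bolt1, bolt2 above 2.28 rad and horizontal distance between each of tin1, tin2, tin3, tin4, tin5 and pad above 0.09 m), for 0.2 s.
At the end, for the whole second after the job is handed in: knobs within 0.12 rad of their end stop; every tin present flat (0.08 rad) on lid or bottom, centre within 12 mm of the pad centre seen from above, long side within 0.15 rad of the pad's, each smaller tin above every larger one, all at rest (value of joint each of bolt0, bolt1, bolt2 above 2.28 rad and horizontal distance between each of tin1, tin2, tin3, tin4, tin5 and pad below 0.012 m and angle between the x axis of each of tin1, tin2, tin3, tin4, tin5 and the x axis of pad, either way round below 0.15 rad and angle between the z axis of each of tin1, tin2, tin3, tin4, tin5 and the z axis of pad, either way round below 0.08 rad and linear speed of each of tin1, tin2, tin3, tin4, tin5 below 0.02 m/s and ((z of tin2 in the frame of tin1 above 0.02 m and angle between tin1's own z axis and vertical below 1 rad) or (z of tin2 in the frame of tin1 below -0.02 m and angle between tin1's own z axis and vertical above 2 rad)) and ((z of tin3 in the frame of tin1 above 0.02 m and angle between tin1's own z axis and vertical below 1 rad) or (z of tin3 in the frame of tin1 below -0.02 m and angle between tin1's own z axis and vertical above 2 rad)) and ((z of tin4 in the frame of tin1 above 0.02 m and angle between tin1's own z axis and vertical below 1 rad) or (z of tin4 in the frame of tin1 below -0.02 m and angle between tin1's own z axis and vertical above 2 rad)) and ((z of tin5 in the frame of tin1 above 0.02 m and angle between tin1's own z axis and vertical below 1 rad) or (z of tin5 in the frame of tin1 below -0.02 m and angle between tin1's own z axis and vertical above 2 rad)) and ((z of tin3 in the frame of tin2 above 0.02 m and angle between tin2's own z axis and vertical below 1 rad) or (z of tin3 in the frame of tin2 below -0.02 m and angle between tin2's own z axis and vertical above 2 rad)) and ((z of tin4 in the frame of tin2 above 0.02 m and angle between tin2's own z axis and vertical below 1 rad) or (z of tin4 in the frame of tin2 below -0.02 m and angle between tin2's own z axis and vertical above 2 rad)) and ((z of tin5 in the frame of tin2 above 0.02 m and angle between tin2's own z axis and vertical below 1 rad) or (z of tin5 in the frame of tin2 below -0.02 m and angle between tin2's own z axis and vertical above 2 rad)) and ((z of tin4 in the frame of tin3 above 0.02 m and angle between tin3's own z axis and vertical below 1 rad) or (z of tin4 in the frame of tin3 below -0.02 m and angle between tin3's own z axis and vertical above 2 rad)) and ((z of tin5 in the frame of tin3 above 0.02 m and angle between tin3's own z axis and vertical below 1 rad) or (z of tin5 in the frame of tin3 below -0.02 m and angle between tin3's own z axis and vertical above 2 rad)) and ((z of tin5 in the frame of tin4 above 0.02 m and angle between tin4's own z axis and vertical below 1 rad) or (z of tin5 in the frame of tin4 below -0.02 m and angle between tin4's own z axis and vertical above 2 rad))); the robot touches nothing.
It fails at once if a bystander is pushed more than 60 mm from its place (distance of any of cup1, cup2, cup3, dish, inflator, flaptin, holder from where it was at the start of the episode above 0.06 m).
It fails at once if a glass cup is knocked over (angle between any of cup1, cup2, cup3's own z axis and vertical above 0.8 rad).
Of tin1, tin2, tin3, tin4, tin5 only 3 to 5 are there at a start; the rules pass over those that are not, and their reading is None.
At some moment in a run one of tin5 may be knocked a few centimetres aside while the robot is not near it.
Once in a run the grip may slacken for a moment while it holds something.
It also fails if it takes over 200 s, if anything falls off the work surface, if the arm or the gripper's body presses on something with over 40 N, if the wrist force passes 120 N, or if a joint passes its speed limit or range.

## Working session

There is one attempt and no reset: what is moved stays moved. The work goes in short steps, Python scripts to look and compute and a tool call to move; the robot and the scene stay as the last step left them, time stands still between calls to the robot, and variables do not carry over. Pictures are saved under pics/ and viewed, at most 14 in all, crops included, and the job is handed in when it is done.

Besides the shell and the picture viewer there is one more tool, called after "Request:" as name(argument=value, ...), one argument or row to a line, values as JSON. send_rows: Moves the arm, as the interface text tells. Its arguments: {"type":"object","properties":{"deltas":{"type":"array","items":{"type":"array","items":{"type":"number"}}},"grip_force":{"type":"number"}},"required":["deltas"]}

```bash
ls; mkdir -p pics; python3 - <<'E'
from station import status, viewer
import cv2
s=status.sense()
for k,v in s.items(): print(k,v)
for n in("scene","top"):
    im=viewer.capture(n); cv2.imwrite(f"pics/{n}0.png",im[:,:,::-1])
    m=viewer.camera_model(n); print(n,m)
E
```

```text
pics
time_s 0.0
q [ 1.14918507  0.38380604  0.04385141  1.59957093 -0.01789068  1.16118472
 -0.04992401]
qvel [ 0.00066646 -0.00106895 -0.00182346 -0.00098821  0.0004821   0.00098351
 -0.0001757 ]
effort [ 7.23380072e-05 -4.33466864e+01  1.02468051e+00 -2.49518770e+01
  1.05902474e-02  1.14500264e-02 -1.32062596e-05]
eef_pos [ 206.5141335  -615.36717886  240.90751552]
tcp_rot [-3.13902076e+00  1.52144677e-04  3.23854787e-01]
wrist_force [-0.75103755  0.28238443  0.09328911]
torque [-0.00699531 -0.01662539 -0.01660903]
grasp_force 0.0
gripper_width 85.53082431840224
scene {'K': array([[534.7826596 ,   0.        , 286.33696435],
       [  0.        , 534.7826596 , 205.98213167],
       [  0.        ,   0.        ,   1.        ]]), 'R': array([[ 0.4341026 ,  0.90073931,  0.01495406],
       [ 0.47812141, -0.21629365, -0.85124437],
       [-0.76351479,  0.37667725, -0.52455639]]), 't': array([-164.73933104, -217.35619893, 1957.37611364])}
top {'K': array([[436.56731879,   0.        , 282.92716928],
       [  0.        , 436.56731879, 213.23836619],
       [  0.        ,   0.        ,   1.        ]]), 'R': array([[-0.02671799, -0.99959197, -0.01010133],
       [-0.99682929,  0.02739907, -0.07470379],
       [ 0.07495007,  0.00807337, -0.99715461]]), 't': array([ -47.22019611,  524.20736255, 1581.42862274])}
```

View pics/scene0.png

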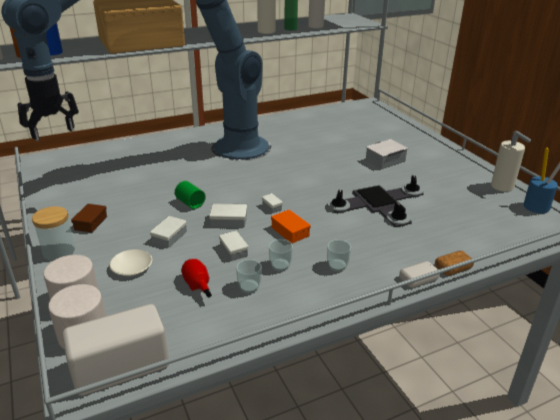

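View pics/top0.png

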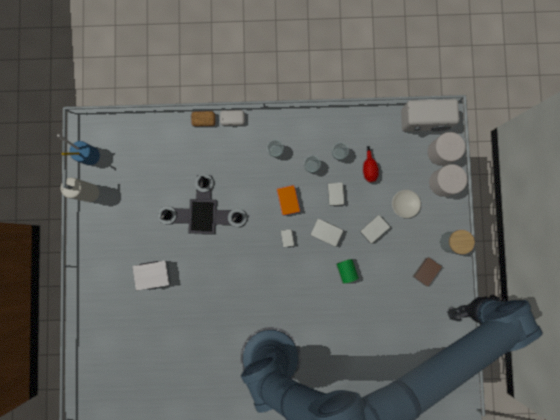

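The top view shows white-lidded tins at about (327,232), (376,229), (336,194) and (288,239). The orange look-alike is at (289,200) and the brown one at (428,271). The stand is at (203,215) with knobs at (168,215), (237,217) and (204,183). A white block at (231,118) on the back rail looks like scenery, so I'll check its size.

```bash
cat > h.py <<'E'
import numpy as np, cv2
from station import status, viewer, ticket, spotter
def w2p(cam,X):
    m=viewer.camera_model(cam); c=m["R"]@np.asarray(X,float).reshape(-1,3).T+m["t"][:,None]
    p=m["K"]@c; return (p[:2]/p[2]).T
def p2w(cam,uv,z):
    m=viewer.camera_model(cam); uv=np.asarray(uv,float).reshape(-1,2)
    d=m["R"].T@np.linalg.solve(m["K"],np.c_[uv,np.ones(len(uv))].T); C=-m["R"].T@m["t"]
    return (C[:,None]+d*((z-C[2])/d[2])).T
def rect(cam,mask,z):
    "footprint of a mask on plane z: centre, long, short, yaw of long side"
    cs,_=cv2.findContours(cv2.resize(mask.astype(np.uint8)*255,None,fx=8,fy=8,interpolation=cv2.INTER_LINEAR)//128,0,cv2.CHAIN_APPROX_NONE)
    c=max(cs,key=cv2.contourArea).reshape(-1,2); uv=(c+.5)/8-.5
    w=p2w(cam,uv,z)[:,:2].astype(np.float32); (x,y),(a,b),t=cv2.minAreaRect(w)
    if a<b: a,b,t=b,a,t+90
    t=(np.radians(t)+np.pi/2)%np.pi-np.pi/2
    return np.round([x,y],1),round(a,1),round(b,1),round(t,3)
E
python3 - <<'E'
from h import *
viewer.capture("top");viewer.capture("scene")
for t in "tin1 tin2 tin3 tin4 tin5 stand bolt0 cup1 dish inflator flaptin holder".split():
    for cam in ("top","scene"):
        for d in spotter.masks_of(cam,t):
            z={'t':36,'s':10,'b':45}.get(t[0],30)
            print(t,cam,round(d["confidence"],2),d["extent"],int(d["mask"].sum()),rect(cam,d["mask"],z))
E
```

```text
tin1 top 0.94 [360.8, 215.5, 26.0, 26.2] 419 (array([ 455.3, -388.4]), 96.5, 61.8, np.float64(-0.876))
tin1 top 0.83 [414.0, 261.7, 26.0, 25.7] 440 (array([ 299.9, -570.1]), 92.7, 67.4, np.float64(-0.666))
tin1 top 0.77 [311.3, 219.9, 32.3, 30.7] 514 (array([ 447.2, -217.3]), 103.7, 72.2, np.float64(1.149))
tin1 top 0.75 [277.4, 185.7, 19.0, 31.2] 483 (array([569. , -79.5]), 103.1, 68.3, np.float64(0.192))
tin1 top 0.51 [328.2, 181.3, 11.8, 25.2] 316 (array([ 586.5, -252.7]), 83.9, 54.1, np.float64(-0.034))
tin1 scene 0.84 [68.3, 202.9, 39.7, 30.4] 730 (array([ 320.8, -574.3]), 137.4, 92.0, np.float64(-0.645))
tin1 scene 0.83 [211.5, 204.3, 34.6, 22.6] 812 (array([ 465. , -223.8]), 124.3, 104.4, np.float64(-0.427))
tin1 scene 0.74 [272.3, 212.4, 36.5, 27.5] 837 (array([586.3, -89.4]), 141.8, 96.2, np.float64(0.194))
tin1 scene 0.71 [219.7, 228.1, 28.3, 32.2] 608 (array([ 606.2, -261.2]), 121.2, 65.8, np.float64(0.019))
tin1 scene 0.61 [260.6, 194.4, 22.5, 17.2] 260 (array([455.1, -83.9]), 103.2, 54.4, np.float64(0.039))
tin1 scene 0.6 [146.1, 216.3, 44.1, 33.0] 825 (array([ 475.6, -3
[... 6727 characters left out ...]
array([ 560., -514.]), 103.9, 103.1, np.float64(-0.869))
inflator top 0.93 [360.2, 148.3, 15.9, 33.3] 372 (array([ 694.3, -383.6]), 129.4, 58.1, np.float64(-0.04))
inflator scene 0.67 [178.7, 259.5, 31.9, 37.6] 725 (array([ 687., -387.]), 154.8, 62.5, np.float64(-0.126))
flaptin top 0.73 [132.3, 261.3, 39.5, 28.0] 921 (array([311.8, 421.4]), 138.7, 98.9, np.float64(-1.456))
flaptin scene 0.59 [366.7, 140.1, 40.2, 30.5] 934 (array([306.1, 420.7]), 208.2, 168.3, np.float64(-1.394))
holder scene 0.59 [176.5, 175.0, 27.5, 31.3] 633 (array([ 298.2, -284.6]), 173.0, 90.3, np.float64(0.268))
holder scene 0.41 [108.7, 247.5, 40.7, 26.7] 857 (array([ 558.1, -515.5]), 103.6, 103.1, np.float64(-0.824))
```

```bash
python3 - <<'E'
import cv2
im=cv2.imread("pics/top0.png")
cv2.imwrite("pics/crop1.png",cv2.resize(im[105:295,140:450],None,fx=2.58,fy=2.58,interpolation=cv2.INTER_CUBIC))
E
```

```text
(no output)
```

View pics/crop1.png

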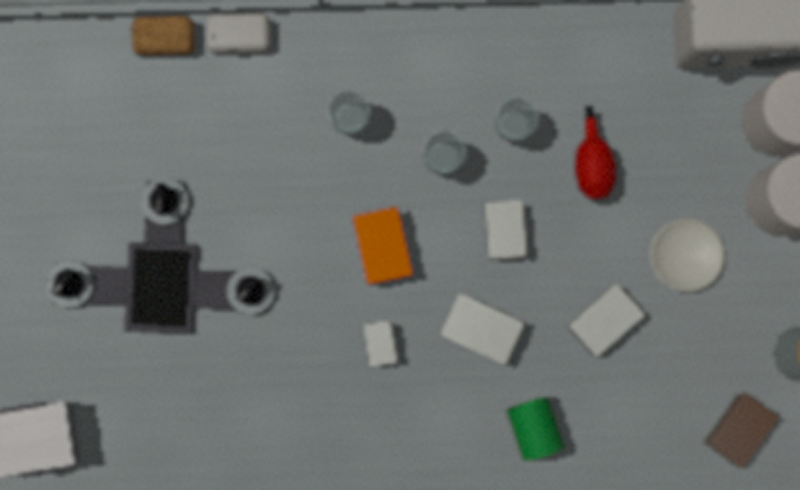

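```bash
cat >> h.py <<'E'
from scipy.optimize import minimize
SZ={1:(100,66,40),2:(90,59,38),3:(80,52,36),4:(70,45,34),5:(60,38,32)}
def hullmask(cam,p,sz,z0):
    a,b,h=sz; x,y,t=p; c,s=np.cos(t),np.sin(t)
    P=[[x+c*i*a/2-s*j*b/2,y+s*i*a/2+c*j*b/2,z] for i in(-1,1) for j in(-1,1) for z in(z0,z0+h)]
    q=cv2.convexHull(w2p(cam,P).astype(np.float32))
    im=np.zeros((1680,2240),np.uint8); cv2.fillConvexPoly(im,np.round((q*4+1.5)*16).astype(np.int32),255,shift=4)
    return cv2.resize(im,(560,420),interpolation=cv2.INTER_AREA)/255.
def fit(p0,sz,masks,z0=0):
    "masks: {cam:mask}; pose (x,y,yaw) of a box fitted to silhouettes"
    S=np.array([10,10,.1])
    def f(d):
        p=np.array(p0)+d*S; e=0
        for c,m in masks.items():
            g=hullmask(c,p,sz,z0); e+=1-np.minimum(g,m).sum()/np.maximum(g,m).sum()
        return e
    r=minimize(f,[0,0,0],method="Nelder-Mead",options=dict(maxfev=250,xatol=.01,fatol=1e-4,initial_simplex=[[0,0,0],[1,0,0],[0,1,0],[0,0,1.5]]))
    return np.array(p0)+r.x*S, r.fun/len(masks)
def tins():
    return {c:(viewer.capture(c),spotter.masks_of(c,"tin1"))[1] for c in("top","scene")}
def near(L,cam,X):
    u=w2p(cam,X)[0]; best=None
    for d in L:
        e=d["extent"]; k=np.hypot(e[0]+e[2]/2-u[0],e[1]+e[3]/2-u[1])
        if k<14 and (best is None or k<best[0]): best=(k,d["mask"])
    return None if best is None else best[1].astype(float)
def locate(D,guess,sz,z0=0,cams=("top","scene")):
    M={c:near(D[c],c,[guess[0],guess[1],z0+sz[2]/2]) for c in cams}; M={c:m for c,m in M.items() if m is not None}
    return (*fit(guess,sz,M,z0),list(M)) if M else None
E
python3 - <<'E'
from h import *
D=tins()
for g in [(447,-217,1.149),(455,-388,-.876),(586,-252,-.03),(447,-80,.04)]:
    print(g)
    for k in SZ:
        for cams in (("top","scene"),("top",),("scene",)):
            r=locate(D,g,SZ[k],0,cams)
            if r and (len(cams)==2 or r[1]<.2): print(k,cams,np.round(r[0],3),round(r[1],3),r[2])
im=cv2.imread("pics/top0.png"); sc=cv2.imread("pics/scene0.png")
a=cv2.resize(im[165:245,150:260],None,fx=5.4,fy=5.4,interpolation=cv2.INTER_CUBIC); b=cv2.resize(sc[165:225,325:430],(594,340),interpolation=cv2.INTER_CUBIC)
b=b[:168+0] if 0 else b
cv2.imwrite("pics/st_top.png",a); cv2.imwrite("pics/st_sc.png",b)
# pad
g=im.max(2)
ys,xs=np.mgrid[0:420,0:560]
m=(g<60)&(abs(xs-203)<20)&(abs(ys-216)<22); print("pad",rect("top",m,16),m.sum())
E
```

```text
(447, -217, 1.149)
1 ('top', 'scene') [ 447.632 -217.032    1.123] 0.08 ['top', 'scene']
1 ('top',) [ 448.502 -216.85     1.112] 0.076 ['top']
1 ('scene',) [ 443.662 -216.369    1.087] 0.044 ['scene']
2 ('top', 'scene') [ 447.711 -217.184    1.057] 0.147 ['top', 'scene']
2 ('top',) [ 448.331 -216.984    1.113] 0.131 ['top']
2 ('scene',) [ 443.712 -217.       0.915] 0.129 ['scene']
3 ('top', 'scene') [ 449.219 -217.188    1.002] 0.305 ['top', 'scene']
4 ('top', 'scene') [ 450.235 -212.523    0.817] 0.449 ['top', 'scene']
5 ('top', 'scene') [ 457.114 -209.212    0.805] 0.585 ['top', 'scene']
(455, -388, -0.876)
1 ('top', 'scene') [ 452.432 -388.266   -0.702] 0.246 ['top', 'scene']
1 ('scene',) [ 447.897 -387.025   -0.664] 0.198 ['scene']
2 ('top', 'scene') [ 454.713 -391.042   -0.849] 0.106 ['top', 'scene']
2 ('top',) [ 456.02  -390.43    -0.899] 0.116 ['top']
2 ('scene',) [ 451.363 -389.772   -0.835] 0.07 ['scene']
3 ('top', 'scene') [ 454.556 -390.629   -0.911] 0.125 ['top', 'scene']
3 ('top',) [ 456.68  -392.145   -0.879] 0.101 ['top']
3 ('scene',) [ 452.2   -389.864   -0.966] 0.113
[... 374 characters left out ...]
50,xatol=.01,fatol=1e-4,initial_simplex=[[0,0,0],[1,0,0],[0,1,0],[0,0,1.5]]))
    res = _minimize_neldermead(fun, x0, args, callback, bounds=bounds,
                               **options)
    fsim[j] = func(sim[j])
              ~~~~^^^^^^^^
    fx = function(np.copy(x), *(wrapper_args + args))
  File "h.py", line 32, in f
    g=hullmask(c,p,sz,z0); e+=1-np.minimum(g,m).sum()/np.maximum(g,m).sum()
  File "h.py", line 23, in hullmask
    q=cv2.convexHull(w2p(cam,P).astype(np.float32))
                     ~~~^^^^^^^
  File "h.py", line 4, in w2p
    m=viewer.camera_model(cam); c=m["R"]@np.asarray(X,float).reshape(-1,3).T+m["t"][:,None]
ValueError: time passes only in moves, steps and waits
```

```bash
sed -i 's/m=viewer.camera_model(cam)/m=CM(cam)/' h.py; sed -i '2a import functools\n@functools.lru_cache\ndef CM(cam): return viewer.camera_model(cam)' h.py
cat > /tmp/a.py <<'E'
from h import *
D=tins()
for g in [(455,-390,-.86),(586,-252,-.03),(447,-80,.04)]:
    for k in (2,3,4,5):
        for cams in (("top","scene"),("scene",)):
            r=locate(D,g,SZ[k],0,cams)
            if r and r[1]<.2: print(g,k,cams,np.round(r[0],3),round(r[1],3),r[2])
im=cv2.imread("pics/top0.png"); sc=cv2.imread("pics/scene0.png")
# white-lid threshold
gr=im.min(2).astype(float)
for u,v in[(327,232),(376,229),(336,194),(288,239)]:
    c=cv2.resize(gr[v-22:v+22,u-22:u+22],None,fx=8,fy=8,interpolation=cv2.INTER_CUBIC); t=(np.median(c)+gr[v-2:v+3,u-2:u+3].mean())/2
    n,l,st,ct=cv2.connectedComponentsWithStats((c>t).astype(np.uint8)); k=l[176,176]
    cs,_=cv2.findContours((l==k).astype(np.uint8),0,1); q=(max(cs,key=len).reshape(-1,2)+.5)/8-.5+[u-22,v-22]
    w=p2w("top",q,37)[:,:2].astype(np.float32); print("lid",(u,v),cv2.minAreaRect(w))
a=cv2.resize(im[165:245,150:260],(594,432),interpolation=cv2.INTER_CUBIC); b=cv2.resize(sc[165:230,320:430],(594,351),interpolation=cv2.INTER_CUBIC)
cv2.imwrite("pics/st_top.png",a); cv2.imwrite("pics/st_sc.png",b)
g=im.max(2); ys,xs=np.mgrid[0:420,0:560]
m=(g<60)&(abs(xs-203)<20)&(abs(ys-216)<22); print("pad",rect("top",m,16),m.sum())
E
python3 /tmp/a.py
```

```text
(455, -390, -0.86) 2 ('top', 'scene') [ 455.129 -391.952   -0.845] 0.118 ['top', 'scene']
(455, -390, -0.86) 2 ('scene',) [ 449.465 -389.548   -0.809] 0.13 ['scene']
(455, -390, -0.86) 3 ('top', 'scene') [ 452.95  -390.754   -0.908] 0.116 ['top', 'scene']
(455, -390, -0.86) 3 ('scene',) [ 451.115 -390.65    -0.945] 0.066 ['scene']
(586, -252, -0.03) 3 ('top', 'scene') [ 5.87902e+02 -2.54949e+02 -1.90000e-02] 0.122 ['top', 'scene']
(586, -252, -0.03) 3 ('scene',) [ 5.83494e+02 -2.54210e+02 -1.00000e-02] 0.082 ['scene']
(586, -252, -0.03) 4 ('top', 'scene') [ 5.86703e+02 -2.53736e+02  5.60000e-02] 0.131 ['top', 'scene']
(586, -252, -0.03) 4 ('scene',) [ 5.84440e+02 -2.53692e+02  1.18000e-01] 0.11 ['scene']
(447, -80, 0.04) 5 ('top', 'scene') [ 4.28713e+02 -7.33290e+01 -2.00000e-03] 0.14 ['top', 'scene']
(447, -80, 0.04) 5 ('scene',) [ 4.25989e+02 -7.23710e+01 -1.70000e-02] 0.135 ['scene']
lid (327, 232) ((449.80157470703125, -215.3701171875), (99.02029418945312, 66.29216003417969), 63.28189468383789)
lid (376, 229) ((457.07391357421875, -390.33856201171875), (58.18871307373047, 88.31962585449219), 39.10930252075195)
lid (336, 194) ((589.728271484375, -253.7761993408203), (79.58008575439453, 51.58828353881836), 1.3689031600952148)
lid (288, 239) ((433.2279052734375, -72.15098571777344), (60.44911575317383, 37.19361114501953), 8.322671890258789)
pad (array([519.6, 233. ]), 121.3, 97.6, np.float64(-0.077)) 774
```

View pics/st_top.png

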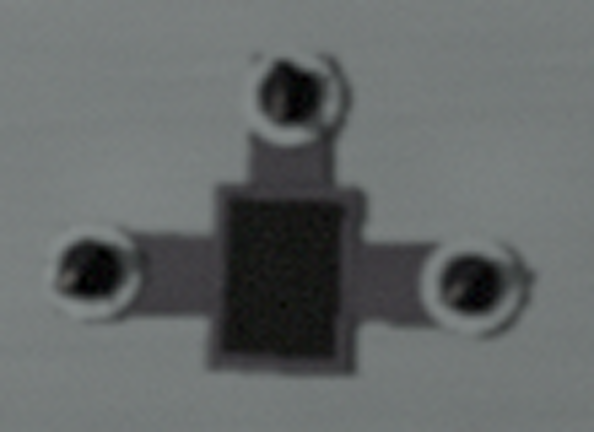

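View pics/st_sc.png

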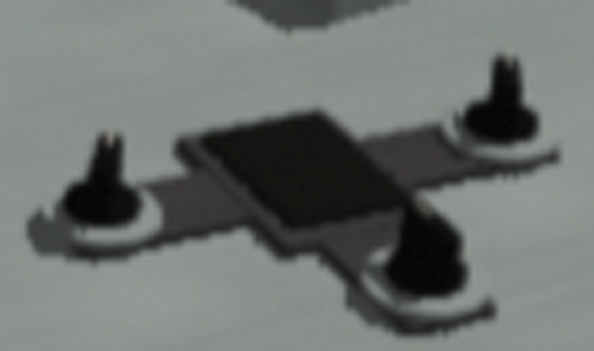

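The top crop shows the pad centred near (203,216), with knobs at about (167,215), (203,182) and (238,218). The lid rectangles, at 99x66, 88x58, 80x52 and 60x37 mm, match tin1, tin2, tin3 and tin5, and tin4 is absent. Next I'll fit the knob bar yaws.

```bash
cat > /tmp/b.py <<'E'
from h import *
im={"top":cv2.imread("pics/top0.png"),"scene":cv2.imread("pics/scene0.png")}
def up(cam,X,r=16):
    u=np.round(w2p(cam,X)[0]).astype(int); g=im[cam].max(2).astype(np.float32)[u[1]-r:u[1]+r,u[0]-r:u[0]+r]
    return cv2.resize(g,None,fx=8,fy=8,interpolation=cv2.INTER_CUBIC),u-r
# pad
c,o=up("top",[519.5,234,16],22)
for t in (30,36,42,48,54):
    n,l,s,_=cv2.connectedComponentsWithStats((c<t).astype(np.uint8)); k=l[176,176]
    cs,_=cv2.findContours((l==k).astype(np.uint8),0,1)
    if k: q=(max(cs,key=len).reshape(-1,2)+.5)/8-.5+o; print("pad",t,cv2.minAreaRect(p2w("top",q,16)[:,:2].astype(np.float32)))
def model(cam,o,p,n):
    x,y,t=p; m=np.zeros((n,n),np.uint8); a=np.linspace(0,2*np.pi,40)
    D=[[x+22*np.cos(k),y+22*np.sin(k),z] for k in a for z in (9,22)]
    C,S=np.cos(t),np.sin(t); B=[[x+C*i*21-S*j*7,y+S*i*21+C*j*7,z] for i in(-1,1) for j in(-1,1) for z in(22,52)]
    for P in (D,B):
        q=(w2p(cam,P)-o+.5)*8-.5; cv2.fillConvexPoly(m,cv2.convexHull(np.round(q).astype(np.int32)),1)
    return m
for nm,X in(("b0",(528,364)),("b1",(510,105)),("b2",(643,226))):
    dat={k:up(k,[*X,30]) for k in im}
    for cams in (("top","scene"),("scene",),("top",)):
        R=[]
        for t in np.radians(np.arange(-90,90,7.5)):
            def f(p):
                e=0
                for k in cams:
                    g,o=dat[k]; m=model(k,o,(*p,t),len(g)); d=g<55; e+=(m&d).sum()/(m|d).sum()
                return -e/len(cams)
            r=minimize(f,X,method="Nelder-Mead",options=dict(initial_simplex=[X,(X[0]+5,X[1]),(X[0],X[1]+5)],maxfev=50))
            R.append((round(r.fun,3),int(np.degrees(t)),*np.round(r.x,1)))
        print(nm,cams,[tuple(map(float,x)) for x in sorted(R)[:4]])
E
python3 /tmp/b.py
```

```text
pad 30 ((520.63916015625, 236.7215576171875), (75.60002899169922, 104.33267211914062), 86.34151458740234)
pad 36 ((520.4397583007812, 236.576171875), (77.87572479248047, 106.58363342285156), 86.2602767944336)
pad 42 ((520.4861450195312, 236.9268798828125), (80.14039611816406, 108.45230102539062), 86.0519790649414)
pad 48 ((520.7347412109375, 237.03591918945312), (82.57540130615234, 110.70379638671875), 85.78845977783203)
pad 54 ((520.8395385742188, 237.02835083007812), (85.25868225097656, 113.50627136230469), 85.36489868164062)
b0 ('top', 'scene') [(-0.58, -37.0, 529.3, 366.3), (-0.576, -45.0, 530.1, 365.8), (-0.573, -29.0, 528.3, 366.7), (-0.568, -52.0, 527.8, 366.3)]
b0 ('scene',) [(-0.532, -45.0, 522.1, 372.4), (-0.531, -37.0, 525.4, 369.9), (-0.511, -52.0, 524.5, 368.7), (-0.508, -29.0, 530.5, 366.5)]
b0 ('top',) [(-0.645, -14.0, 529.7, 365.6), (-0.643, -22.0, 531.7, 366.1), (-0.641, -7.0, 527.5, 365.8), (-0.64, -29.0, 531.7, 363.1)]
b1 ('top', 'scene') [(-0.657, -29.0, 512.4, 108.5), (-0.655, -37.0, 511.3, 108.5), (-0.643, -22.0, 512.7, 108.5), (-0.641, -45.0, 513.3, 106.5)]
b1 ('scene',) [(-0.626, -29.0, 507.3, 111.8), (-0.62, -37.0, 506.5, 112.1), (-0.601, -22.0, 506.6, 112.3), (-0.594, -45.0, 507.5, 111.1)]
b1 ('top',) [(-0.697, -37.0, 511.8, 106.6), (-0.697, -29.0, 512.7, 105.7), (-0.695, -22.0, 512.2, 108.1), (-0.693, -45.0, 514.0, 105.7)]
b2 ('top', 'scene') [(-0.517, -7.0, 643.2, 228.5), (-0.516, 0.0, 642.8, 228.2), (-0.516, 7.0, 642.5, 227.6), (-0.513, 14.0, 642.6, 227.6)]
b2 ('scene',) [(-0.42, 7.0, 634.9, 232.7), (-0.419, 14.0, 634.7, 233.2), (-0.417, 22.0, 634.3, 232.4), (-0.415, 0.0, 635.0, 233.1)]
b2 ('top',) [(-0.653, -37.0, 648.3, 228.2), (-0.652, -45.0, 648.1, 227.3), (-0.649, -29.0, 647.6, 229.4), (-0.648, -52.0, 647.7, 228.4)]
```

```bash
cat > go.py <<'E'
# usage: go.py x y z yaw_deg [x y z yaw ...] : shares per call from the present pose through the waypoints
import sys, numpy as np
from station import status
from scipy.spatial.transform import Rotation as Ro
s=status.sense(); p=np.array(s["eef_pos"]); R=Ro.from_euler("xyz",s["tcp_rot"])
print("t",round(s["time_s"],2),"at",p.round(1),"yaw",np.degrees(s["tcp_rot"]).round(1),"q7",s["q"][6].round(2),"w",round(s["gripper_width"],1))
a=np.array(sys.argv[1:],float).reshape(-1,4)
for g in a:
    y0=R.as_euler("xyz")[2]; dy=np.radians(g[3])-y0
    if len(sys.argv)<0: pass
    n=max(1,int(np.ceil(np.linalg.norm(g[:3]-p)/300)),int(np.ceil(abs(dy)/.5)))
    for k in range(n):
        q=p+(g[:3]-p)/(n-k); y=y0+dy*(k+1)/n; Rn=Ro.from_euler("xyz",[np.pi,0,y])
        d=R.inv().apply(q-p)/500; r=(R.inv()*Rn).as_rotvec()/.5
        print([float(v) for v in d.round(3)],[float(v) for v in r.round(3)],"->",q.round(0),round(np.degrees(y)))
        p,R=q,Rn
E
python3 go.py 511.7 107.1 150 150 511.7 107.1 40 150
```

```text
t 1.8 at [ 206.8 -616.2  242.3] yaw [180.   -0.   18.6] q7 -0.05 w 85.3
[0.208, -0.235, 0.037] [0.0, -0.0, -0.918] -> [ 268. -472.  224.] 45
[0.29, -0.119, 0.037] [-0.0, 0.0, -0.918] -> [ 329. -327.  205.] 71
[0.313, 0.022, 0.037] [0.0, 0.0, -0.918] -> [ 390. -182.  187.] 97
[0.271, 0.158, 0.037] [-0.0, 0.0, -0.918] -> [451. -38. 168.] 124
[0.173, 0.262, 0.037] [0.0, 0.0, -0.918] -> [512. 107. 150.] 150
[0.0, -0.0, 0.22] [0.0, 0.0, 0.0] -> [512. 107.  40.] 150
```

Request:
send_rows(
  deltas=[
    [1, 0.208, -0.235, 0.037, 0, 0, -0.918],
    [1, 0.208, -0.235, 0.037, 0, 0, -0.918],
    [1, 0.208, -0.235, 0.037, 0, 0, -0.918],
    [1, 0.208, -0.235, 0.037, 0, 0, -0.918],
  ],
  grip_force=40,
)

```text
time_s: 2.3
eef_pos: [270.1, -468.4, 223.5]
tcp_rot: [-3.14, -0.001, 0.789]
wrist_force: [-0.4, -0.7, 0.0]
gripper_width: 85.6
grasp_force: 0.0
```

Request:
send_rows(
  deltas=[
    [1, 0.29, -0.119, 0.037, 0, 0, -0.918],
    [1, 0.29, -0.119, 0.037, 0, 0, -0.918],
    [1, 0.29, -0.119, 0.037, 0, 0, -0.918],
    [1, 0.29, -0.119, 0.037, 0, 0, -0.918],
  ],
)

```text
time_s: 2.8
eef_pos: [329.8, -326.1, 205.4]
tcp_rot: [3.141, 0.0, 1.245]
wrist_force: [-1.3, -0.8, 0.3]
gripper_width: 85.1
grasp_force: 0.0
```

Request:
send_rows(
  deltas=[
    [1, 0.313, 0.022, 0.037, 0, 0, -0.918],
    [1, 0.313, 0.022, 0.037, 0, 0, -0.918],
    [1, 0.313, 0.022, 0.037, 0, 0, -0.918],
    [1, 0.313, 0.022, 0.037, 0, 0, -0.918],
  ],
)

```text
time_s: 3.3
eef_pos: [391.2, -182.5, 187.2]
tcp_rot: [3.14, 0.001, 1.702]
wrist_force: [-0.6, -0.9, 0.4]
gripper_width: 85.7
grasp_force: 0.0
```

Request:
send_rows(
  deltas=[
    [1, 0.271, 0.158, 0.037, 0, 0, -0.918],
    [1, 0.271, 0.158, 0.037, 0, 0, -0.918],
    [1, 0.271, 0.158, 0.037, 0, 0, -0.918],
    [1, 0.271, 0.158, 0.037, 0, 0, -0.918],
  ],
)

```text
time_s: 3.8
eef_pos: [452.4, -38.2, 168.6]
tcp_rot: [3.14, 0.0, 2.16]
wrist_force: [-0.9, -1.1, -0.5]
gripper_width: 85.5
grasp_force: 0.0
```

Request:
send_rows(
  deltas=[
    [1, 0.173, 0.262, 0.037, 0, 0, -0.918],
    [1, 0.173, 0.262, 0.037, 0, 0, -0.918],
    [1, 0.173, 0.262, 0.037, 0, 0, -0.918],
    [1, 0.173, 0.262, 0.037, 0, 0, -0.918],
    [1, 0.173, 0.262, 0.037, 0, 0, -0.918],
  ],
)

```text
time_s: 4.42
eef_pos: [512.0, 102.6, 149.3]
tcp_rot: [-3.139, 0.0, 2.612]
wrist_force: [0.0, 0.1, 0.0]
gripper_width: 85.4
grasp_force: 0.0
```

```bash
python3 go.py 511.7 107.1 40 150
```

```text
t 4.42 at [512.  102.6 149.3] yaw [-179.9    0.   149.7] q7 0.54 w 85.4
[0.005, 0.008, 0.219] [-0.005, 0.001, -0.011] -> [512. 107.  40.] 150
```

Request:
send_rows(
  deltas=[
    [1, 0.004, 0.008, 0.12, 0, 0, 0],
    [1, 0.004, 0.008, 0.219, 0, 0, 0],
    [1, 0.004, 0.008, 0.219, 0, 0, 0],
    [-1, 0.004, 0.008, 0.219, 0, 0, 0],
    [-1, 0.004, 0.008, 0.219, 0, 0, 0],
  ],
  grip_force=40,
)

```text
time_s: 5.05
eef_pos: [514.1, 110.9, 42.9]
tcp_rot: [3.139, 0.004, 2.617]
wrist_force: [0.7, 0.4, 0.5]
gripper_width: 51.9
grasp_force: 0.0
```

Request:
send_rows(
  deltas=[
    [-1, 0, 0, 0, 0, 0, 0],
    [-1, 0, 0, 0, 0, 0, 0],
    [-1, 0, 0, 0, 0, 0, 0],
    [-1, 0, 0, 0, 0, 0, 0],
  ],
)

```text
time_s: 5.55
eef_pos: [512.2, 109.8, 41.5]
tcp_rot: [-3.14, 0.002, 2.618]
wrist_force: [-2.4, -3.1, 6.8]
gripper_width: 13.1
grasp_force: 44.0
```

Request:
send_rows(
  deltas=[
    [-1, 0, 0, 0, 0, 0, 0.37],
    [-1, 0, 0, 0, 0, 0, 0.74],
    [-1, 0, 0, 0, 0, 0, 1],
    [-1, 0, 0, 0, 0, 0, 1],
  ],
)

```text
time_s: 6.05
eef_pos: [511.8, 109.4, 41.5]
tcp_rot: [-3.139, 0.003, 2.117]
wrist_force: [-1.6, -2.7, 8.8]
gripper_width: 12.9
grasp_force: 44.1
```

Request:
send_rows(
  deltas=[
    [-1, 0, 0, 0, 0, 0, 0.37],
    [-1, 0, 0, 0, 0, 0, 0.74],
    [-1, 0, 0, 0, 0, 0, 1],
    [-1, 0, 0, 0, 0, 0, 1],
  ],
)

```text
time_s: 6.55
eef_pos: [511.3, 109.3, 41.5]
tcp_rot: [-3.14, 0.004, 1.617]
wrist_force: [-3.6, -4.1, 9.2]
gripper_width: 13.0
grasp_force: 44.2
```

Request:
send_rows(
  deltas=[
    [-1, 0, 0, 0, 0, 0, 0.37],
    [-1, 0, 0, 0, 0, 0, 0.74],
    [-1, 0, 0, 0, 0, 0, 1],
    [-1, 0, 0, 0, 0, 0, 1],
  ],
)

```text
time_s: 7.05
eef_pos: [510.7, 109.4, 41.5]
tcp_rot: [-3.141, 0.004, 1.117]
wrist_force: [-4.1, -3.6, 10.6]
gripper_width: 13.3
grasp_force: 44.4
```

Request:
send_rows(
  deltas=[
    [-1, 0, 0, 0, 0, 0, 0.3],
    [-1, 0, 0, 0, 0, 0, 0.6],
    [-1, 0, 0, 0, 0, 0, 0.9],
    [-1, 0, 0, 0, 0, 0, 1],
    [-1, 0, 0, 0, 0, 0, 1],
  ],
)

```text
time_s: 7.68
eef_pos: [510.4, 109.8, 41.5]
tcp_rot: [3.139, 0.005, 0.627]
wrist_force: [-5.3, -4.1, 10.9]
gripper_width: 13.3
grasp_force: 57.0
```

```bash
python3 -c "
from station import status; s=status.sense(); print(s['torque'],s['wrist_force'],s['q'],s['tcp_rot'])"; python3 go.py 529.3 366.5 150 145 529.3 366.5 40 145
```

```text
[-0.79648952  1.04035028  1.32600947] [-5.3489333  -4.10552448 10.92669068] [-0.12280329  0.4349051  -0.196267    2.02722116  0.13443989  0.69508654
 -1.34873399] [3.13930601 0.00477384 0.62708548]
t 7.67 at [510.4 109.8  41.5] yaw [179.9   0.3  35.9] q7 -1.35 w 13.3
[0.083, -0.098, -0.055] [0.002, 0.01, -0.952] -> [515. 174.  69.] 63
[0.119, -0.049, -0.054] [0.0, 0.0, -0.952] -> [520. 238.  96.] 90
[0.128, 0.01, -0.054] [-0.0, 0.0, -0.952] -> [525. 302. 123.] 118
[0.109, 0.068, -0.054] [0.0, 0.0, -0.952] -> [529. 366. 150.] 145
[0.0, -0.0, 0.22] [0.0, 0.0, 0.0] -> [529. 366.  40.] 145
```

Request:
send_rows(
  deltas=[
    [1, 0, 0, 0, 0, 0, 0],
    [1, 0, 0, 0, 0, 0, 0],
    [1, 0, 0, 0, 0, 0, 0],
    [1, 0, 0, -0.12, 0, 0, 0],
    [1, 0, 0, -0.18, 0, 0, 0],
  ],
)

```text
time_s: 8.3
eef_pos: [513.1, 111.6, 132.3]
tcp_rot: [3.141, -0.003, 0.619]
wrist_force: [0.6, 0.0, 0.6]
gripper_width: 85.3
grasp_force: 0.0
```

```bash
python3 go.py 529.3 368 130 145 529.3 368 40 145
```

```text
t 8.3 at [513.1 111.6 132.3] yaw [180.   -0.2  35.4] q7 -1.31 w 85.3
[0.081, -0.1, 0.001] [0.003, -0.005, -0.956] -> [517. 176. 132.] 63
[0.118, -0.051, 0.001] [-0.0, 0.0, -0.956] -> [521. 240. 131.] 90
[0.128, 0.009, 0.001] [0.0, 0.0, -0.956] -> [525. 304. 131.] 118
[0.11, 0.067, 0.001] [0.0, 0.0, -0.956] -> [529. 368. 130.] 145
[0.0, -0.0, 0.18] [0.0, 0.0, 0.0] -> [529. 368.  40.] 145
```

Request:
send_rows(
  deltas=[
    [1, 0.081, -0.1, 0, 0, 0, -0.956],
    [1, 0.081, -0.1, 0, 0, 0, -0.956],
    [1, 0.081, -0.1, 0, 0, 0, -0.956],
    [1, 0.081, -0.1, 0, 0, 0, -0.956],
  ],
)

```text
time_s: 8.8
eef_pos: [515.6, 175.4, 130.0]
tcp_rot: [-3.141, 0.0, 1.096]
wrist_force: [0.3, -0.0, 0.4]
gripper_width: 85.3
grasp_force: 0.0
```

Request:
send_rows(
  deltas=[
    [1, 0.118, -0.051, 0, 0, 0, -0.956],
    [1, 0.118, -0.051, 0, 0, 0, -0.956],
    [1, 0.118, -0.051, 0, 0, 0, -0.956],
    [1, 0.118, -0.051, 0, 0, 0, -0.956],
  ],
)

```text
time_s: 9.3
eef_pos: [519.9, 239.1, 130.0]
tcp_rot: [-3.141, 0.0, 1.572]
wrist_force: [0.3, -0.6, 0.1]
gripper_width: 85.5
grasp_force: 0.0
```

Request:
send_rows(
  deltas=[
    [1, 0.128, 0.009, 0, 0, 0, -0.956],
    [1, 0.128, 0.009, 0, 0, 0, -0.956],
    [1, 0.128, 0.009, 0, 0, 0, -0.956],
    [1, 0.128, 0.009, 0, 0, 0, -0.956],
  ],
)

```text
time_s: 9.8
eef_pos: [524.3, 302.9, 130.0]
tcp_rot: [-3.141, -0.0, 2.049]
wrist_force: [-0.6, -0.4, -0.5]
gripper_width: 85.6
grasp_force: 0.0
```

Request:
send_rows(
  deltas=[
    [1, 0.108, 0.067, 0, 0, 0, -0.956],
    [1, 0.108, 0.067, 0, 0, 0, -0.956],
    [1, 0.108, 0.067, 0, 0, 0, -0.956],
    [1, 0.108, 0.067, 0, 0, 0, -0.956],
    [1, 0.108, 0.067, 0, 0, 0, -0.956],
  ],
)

```text
time_s: 10.42
eef_pos: [529.1, 366.1, 130.2]
tcp_rot: [-3.141, 0.0, 2.527]
wrist_force: [0.1, 1.3, 0.1]
gripper_width: 85.5
grasp_force: 0.0
```

Request:
send_rows(
  deltas=[
    [1, 0, 0, 0.1, 0, 0, 0],
    [1, 0, 0, 0.18, 0, 0, 0],
    [1, 0, 0, 0.18, 0, 0, 0],
    [-1, 0, 0, 0.18, 0, 0, 0],
    [-1, 0, 0, 0.18, 0, 0, 0],
  ],
)

```text
time_s: 11.05
eef_pos: [530.4, 368.3, 42.9]
tcp_rot: [3.137, 0.001, 2.53]
wrist_force: [-0.8, -0.0, 0.1]
gripper_width: 51.9
grasp_force: 0.0
```

Request:
send_rows(
  deltas=[
    [-1, 0, 0, 0, 0, 0, 0],
    [-1, 0, 0, 0, 0, 0, 0],
    [-1, 0, 0, 0, 0, 0, 0],
    [-1, 0, 0, 0, 0, 0, 0],
  ],
)

```text
time_s: 11.55
eef_pos: [530.3, 368.0, 41.7]
tcp_rot: [3.138, 0.001, 2.531]
wrist_force: [1.7, 1.5, 4.5]
gripper_width: 12.9
grasp_force: 45.6
```

Request:
send_rows(
  deltas=[
    [-1, 0, 0, 0, 0, 0, 0.37],
    [-1, 0, 0, 0, 0, 0, 0.74],
    [-1, 0, 0, 0, 0, 0, 1],
    [-1, 0, 0, 0, 0, 0, 1],
  ],
)

```text
time_s: 12.05
eef_pos: [529.2, 367.1, 41.7]
tcp_rot: [3.141, 0.001, 2.03]
wrist_force: [0.0, -0.2, 7.5]
gripper_width: 13.3
grasp_force: 46.0
```

Request:
send_rows(
  deltas=[
    [-1, 0, 0, 0, 0, 0, 0.37],
    [-1, 0, 0, 0, 0, 0, 0.74],
    [-1, 0, 0, 0, 0, 0, 1],
    [-1, 0, 0, 0, 0, 0, 1],
  ],
)

```text
time_s: 12.55
eef_pos: [527.8, 366.9, 41.7]
tcp_rot: [-3.14, 0.002, 1.53]
wrist_force: [-2.5, -1.0, 10.1]
gripper_width: 13.1
grasp_force: 46.4
```

Request:
send_rows(
  deltas=[
    [-1, 0, 0, 0, 0, 0, 0.37],
    [-1, 0, 0, 0, 0, 0, 0.74],
    [-1, 0, 0, 0, 0, 0, 1],
    [-1, 0, 0, 0, 0, 0, 1],
  ],
)

```text
time_s: 13.05
eef_pos: [526.4, 367.3, 41.7]
tcp_rot: [-3.139, 0.003, 1.031]
wrist_force: [-5.2, -2.0, 11.5]
gripper_width: 13.0
grasp_force: 46.6
```

Request:
send_rows(
  deltas=[
    [-1, 0, 0, 0, 0, 0, 0.3],
    [-1, 0, 0, 0, 0, 0, 0.6],
    [-1, 0, 0, 0, 0, 0, 0.84],
    [-1, 0, 0, 0, 0, 0, 0.84],
  ],
)

```text
time_s: 13.55
eef_pos: [526.2, 368.4, 41.7]
tcp_rot: [-3.14, 0.003, 0.616]
wrist_force: [-3.0, -0.7, 10.3]
gripper_width: 13.4
grasp_force: 62.9
```

```bash
python3 -c "
from station import status; s=status.sense(); print(s['torque'],s['wrist_force'],s['grasp_force'],s['tcp_rot'])"
```

```text
[-0.05261454  0.88223788  0.59442127] [-2.98717664 -0.73199144 10.31225893] 62.919216798618436 [-3.14032193e+00  2.73400612e-03  6.15567223e-01]
```

Request:
send_rows(
  deltas=[
    [1, 0, 0, 0, 0, 0, 0],
    [1, 0, 0, 0, 0, 0, 0],
    [1, 0, 0, 0, 0, 0, 0],
    [1, 0, 0, -0.12, 0, 0, 0],
    [1, 0, 0, -0.18, 0, 0, 0],
  ],
)

```text
time_s: 14.18
eef_pos: [530.1, 367.3, 132.6]
tcp_rot: [-3.141, -0.003, 0.61]
wrist_force: [-0.1, 0.5, 0.4]
gripper_width: 85.2
grasp_force: 0.0
```

```bash
python3 go.py 644 229 130 176 644 229 40 176; python3 - <<'E'
from h import *
im=viewer.capture("scene"); cv2.imwrite("pics/sc1.png",cv2.resize(im[165:230,320:430,::-1],(770,455),interpolation=cv2.INTER_CUBIC))
E
```

```text
t 14.18 at [530.1 367.3 132.6] yaw [-180.    -0.2   35. ] q7 -1.7 w 85.2
[0.006, 0.071, 0.001] [0.001, -0.006, -0.985] -> [553. 340. 132.] 63
[-0.029, 0.066, 0.001] [-0.0, 0.0, -0.985] -> [576. 312. 132.] 91
[-0.056, 0.044, 0.001] [0.0, 0.0, -0.985] -> [598. 284. 131.] 120
[-0.071, 0.012, 0.001] [-0.0, 0.0, -0.985] -> [621. 257. 131.] 148
[-0.068, -0.023, 0.001] [0.0, 0.0, -0.985] -> [644. 229. 130.] 176
[0.0, -0.0, 0.18] [0.0, 0.0, 0.0] -> [644. 229.  40.] 176
```

View pics/sc1.png

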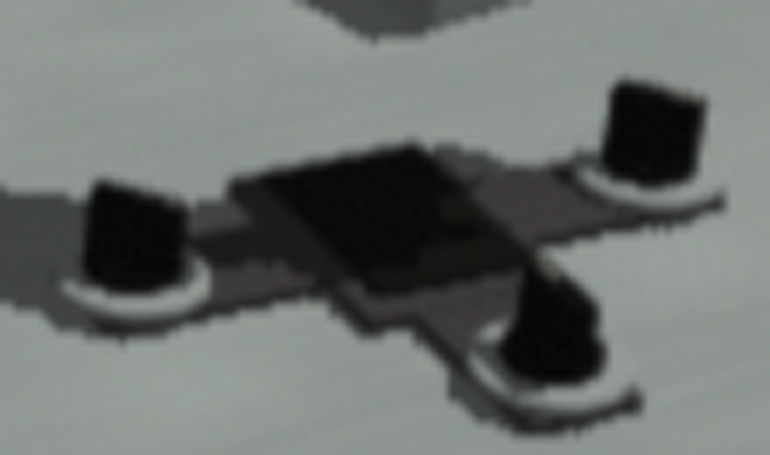

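The crop shows knobs 1 (137,235) and 0 (650,130) parallel at the same turned angle. Knob 2 (550,320) is still unturned, with its bar near 0° yaw.

Request:
send_rows(
  deltas=[
    [1, 0.006, 0.071, 0, 0, 0, -0.985],
    [1, 0.006, 0.071, 0, 0, 0, -0.985],
    [1, 0.006, 0.071, 0, 0, 0, -0.985],
    [1, 0.006, 0.071, 0, 0, 0, -0.985],
  ],
)

```text
time_s: 14.72
eef_pos: [551.6, 338.7, 129.6]
tcp_rot: [-3.141, 0.001, 1.101]
wrist_force: [0.0, -0.6, 0.2]
gripper_width: 85.4
grasp_force: 0.0
```

Request:
send_rows(
  deltas=[
    [1, -0.029, 0.066, 0, 0, 0, -0.985],
    [1, -0.029, 0.066, 0, 0, 0, -0.985],
    [1, -0.029, 0.066, 0, 0, 0, -0.985],
    [1, -0.029, 0.066, 0, 0, 0, -0.985],
  ],
)

```text
time_s: 15.22
eef_pos: [574.4, 311.4, 129.9]
tcp_rot: [-3.141, 0.0, 1.593]
wrist_force: [-1.1, 0.1, -0.8]
gripper_width: 85.4
grasp_force: 0.0
```

Request:
send_rows(
  deltas=[
    [1, -0.056, 0.044, 0, 0, 0, -0.985],
    [1, -0.056, 0.044, 0, 0, 0, -0.985],
    [1, -0.056, 0.044, 0, 0, 0, -0.985],
    [1, -0.056, 0.044, 0, 0, 0, -0.985],
  ],
)

```text
time_s: 15.72
eef_pos: [597.1, 284.2, 130.0]
tcp_rot: [-3.141, -0.0, 2.085]
wrist_force: [-0.0, 0.1, 0.2]
gripper_width: 85.6
grasp_force: 0.0
```

Request:
send_rows(
  deltas=[
    [1, -0.071, 0.012, 0, 0, 0, -0.985],
    [1, -0.071, 0.012, 0, 0, 0, -0.985],
    [1, -0.071, 0.012, 0, 0, 0, -0.985],
    [1, -0.071, 0.012, 0, 0, 0, -0.985],
  ],
)

```text
time_s: 16.23
eef_pos: [619.9, 256.4, 130.1]
tcp_rot: [-3.141, -0.0, 2.577]
wrist_force: [0.3, -0.2, 1.0]
gripper_width: 85.3
grasp_force: 0.0
```

Request:
send_rows(
  deltas=[
    [1, -0.068, -0.023, 0, 0, 0, -0.985],
    [1, -0.068, -0.023, 0, 0, 0, -0.985],
    [1, -0.068, -0.023, 0, 0, 0, -0.985],
    [1, -0.068, -0.023, 0, 0, 0, -0.985],
    [1, -0.068, -0.023, 0, 0, 0, -0.985],
  ],
)

```text
time_s: 16.85
eef_pos: [642.5, 228.8, 130.3]
tcp_rot: [-3.141, -0.0, 3.071]
wrist_force: [-0.2, -0.0, 0.2]
gripper_width: 85.5
grasp_force: 0.0
```

Request:
send_rows(
  deltas=[
    [1, 0, 0, 0.1, 0, 0, 0],
    [1, 0, 0, 0.18, 0, 0, 0],
    [1, 0, 0, 0.18, 0, 0, 0],
    [-1, 0, 0, 0.18, 0, 0, 0],
    [-1, 0, 0, 0.18, 0, 0, 0],
  ],
)

```text
time_s: 17.48
eef_pos: [644.6, 229.7, 43.2]
tcp_rot: [3.139, 0.004, 3.073]
wrist_force: [-0.2, 0.4, -0.1]
gripper_width: 51.6
grasp_force: 0.0
```

Request:
send_rows(
  deltas=[
    [-1, 0, 0, 0, 0, 0, 0],
    [-1, 0, 0, 0, 0, 0, 0],
    [-1, 0, 0, 0, 0, 0, 0],
    [-1, 0, 0, 0, 0, 0, 0],
  ],
)

```text
time_s: 17.98
eef_pos: [643.7, 231.9, 42.2]
tcp_rot: [3.136, 0.003, 3.075]
wrist_force: [1.1, 4.4, 4.1]
gripper_width: 12.6
grasp_force: 43.8
```

Request:
send_rows(
  deltas=[
    [-1, 0, 0, 0, 0, 0, 0.37],
    [-1, 0, 0, 0, 0, 0, 0.74],
    [-1, 0, 0, 0, 0, 0, 1],
    [-1, 0, 0, 0, 0, 0, 1],
  ],
)

```text
time_s: 18.48
eef_pos: [643.7, 232.2, 42.2]
tcp_rot: [3.136, 0.001, 2.574]
wrist_force: [1.0, 5.5, 4.0]
gripper_width: 13.3
grasp_force: 43.8
```

Request:
send_rows(
  deltas=[
    [-1, 0, 0, 0, 0, 0, 0.37],
    [-1, 0, 0, 0, 0, 0, 0.74],
    [-1, 0, 0, 0, 0, 0, 1],
    [-1, 0, 0, 0, 0, 0, 1],
  ],
)

```text
time_s: 18.98
eef_pos: [643.9, 232.4, 42.1]
tcp_rot: [3.136, -0.003, 2.074]
wrist_force: [1.3, 5.3, 3.1]
gripper_width: 12.9
grasp_force: 43.7
```

Request:
send_rows(
  deltas=[
    [-1, 0, 0, 0, 0, 0, 0.37],
    [-1, 0, 0, 0, 0, 0, 0.74],
    [-1, 0, 0, 0, 0, 0, 1],
    [-1, 0, 0, 0, 0, 0, 1],
  ],
)

```text
time_s: 19.48
eef_pos: [644.1, 232.4, 42.1]
tcp_rot: [3.137, -0.005, 1.574]
wrist_force: [1.8, 5.7, 3.5]
gripper_width: 13.1
grasp_force: 43.7
```

Request:
send_rows(
  deltas=[
    [-1, 0, 0, 0, 0, 0, 0.37],
    [-1, 0, 0, 0, 0, 0, 0.74],
    [-1, 0, 0, 0, 0, 0, 1],
    [-1, 0, 0, 0, 0, 0, 1],
  ],
)

```text
time_s: 19.98
eef_pos: [644.5, 232.4, 42.2]
tcp_rot: [3.14, -0.007, 1.074]
wrist_force: [2.0, 5.9, 2.0]
gripper_width: 13.2
grasp_force: 43.6
```

Request:
send_rows(
  deltas=[
    [-1, 0, 0, 0, 0, 0, 0.3],
    [-1, 0, 0, 0, 0, 0, 0.6],
    [-1, 0, 0, 0, 0, 0, 0.91],
    [-1, 0, 0, 0, 0, 0, 0.91],
  ],
)

```text
time_s: 20.48
eef_pos: [644.7, 232.2, 42.2]
tcp_rot: [3.14, -0.007, 0.627]
wrist_force: [2.4, 4.9, 2.5]
gripper_width: 13.5
grasp_force: 56.0
```

```bash
python3 -c "
from station import status; s=status.sense(); print(s['torque'],s['wrist_force'],s['grasp_force'],s['tcp_rot'])"
```

```text
[ 1.10283249 -0.50890596  1.31382022] [2.42430308 4.85684605 2.45633555] 56.01528917904943 [ 3.14047677 -0.00662124  0.62696305]
```

Request:
send_rows(
  deltas=[
    [1, 0, 0, 0, 0, 0, 0],
    [1, 0, 0, 0, 0, 0, 0],
    [1, 0, 0, 0, 0, 0, 0],
    [1, 0, 0, -0.12, 0, 0, 0],
    [1, 0, 0, -0.24, 0, 0, 0],
  ],
)

```text
time_s: 21.1
eef_pos: [641.6, 227.0, 159.8]
tcp_rot: [-3.141, 0.004, 0.617]
wrist_force: [0.7, -0.1, 0.2]
gripper_width: 85.7
grasp_force: 0.0
```

```bash
python3 go.py 449.8 -215.4 170 63.3 449.8 -215.4 22 63.3; python3 - <<'E'
from h import *
im=viewer.capture("scene"); cv2.imwrite("pics/sc2.png",cv2.resize(im[150:290,140:430,::-1],(780,376),interpolation=cv2.INTER_CUBIC))
E
```

```text
t 21.1 at [641.6 227.  159.8] yaw [-180.     0.2   35.4] q7 -1.36 w 85.7
[-0.412, 0.25, -0.009] [-0.002, 0.008, -0.488] -> [546.   6. 165.] 49
[-0.461, 0.143, -0.01] [0.0, 0.0, -0.488] -> [ 450. -215.  170.] 63
[0.0, -0.0, 0.296] [0.0, 0.0, 0.0] -> [ 450. -215.   22.] 63
```

View pics/sc2.png

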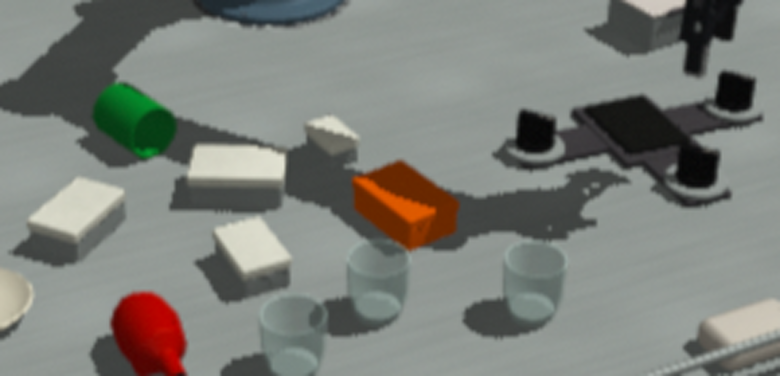

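All three knob bars are parallel at their end stop, and the torque confirmed each stop. The four white tins stand at crop positions (75,210), (237,165), (250,245) and (330,135). The orange look-alike stays where it is. From the knob axes I felt, robot frame minus top-camera frame is about (-1.4, +2.3) mm.

Request:
send_rows(
  deltas=[
    [1, -0.41, 0.25, 0, 0, 0, -0.488],
    [1, -0.41, 0.25, 0, 0, 0, -0.488],
    [1, -0.41, 0.25, 0, 0, 0, -0.488],
    [1, -0.41, 0.25, 0, 0, 0, -0.488],
    [1, -0.41, 0.25, 0, 0, 0, -0.488],
  ],
)

```text
time_s: 21.78
eef_pos: [545.6, 0.2, 159.7]
tcp_rot: [3.142, 0.004, 0.851]
wrist_force: [0.9, 0.5, 0.5]
gripper_width: 85.5
grasp_force: 0.0
```

Request:
send_rows(
  deltas=[
    [1, -0.458, 0.14, 0, 0, 0, -0.488],
    [1, -0.458, 0.14, 0, 0, 0, -0.488],
    [1, -0.458, 0.14, 0, 0, 0, -0.488],
    [1, -0.458, 0.14, 0, 0, 0, -0.488],
    [1, -0.458, 0.14, 0, 0, 0, -0.488],
  ],
)

```text
time_s: 22.4
eef_pos: [449.6, -217.0, 160.2]
tcp_rot: [-3.141, 0.002, 1.096]
wrist_force: [0.3, 0.1, 0.0]
gripper_width: 85.0
grasp_force: 0.0
```

```bash
python3 go.py 448.4 -213 22 63.3
```

```text
t 22.4 at [ 449.6 -217.   160.2] yaw [-1.80e+02  1.00e-01  6.28e+01] q7 -0.09 w 85.0
[0.007, -0.006, 0.276] [-0.0, 0.004, -0.018] -> [ 448. -213.   22.] 63
```

Request:
send_rows(
  deltas=[
    [1, 0.007, -0.006, 0.1, 0, 0, -0.018],
    [1, 0.007, -0.006, 0.2, 0, 0, -0.018],
    [1, 0.007, -0.006, 0.276, 0, 0, -0.018],
    [1, 0.007, -0.006, 0.276, 0, 0, -0.018],
    [-1, 0.007, -0.006, 0.276, 0, 0, -0.018],
  ],
  grip_force=60,
)

```text
time_s: 23.02
eef_pos: [452.8, -206.7, 23.3]
tcp_rot: [3.14, -0.001, 1.117]
wrist_force: [-0.3, 0.1, -0.3]
gripper_width: 69.5
grasp_force: 0.0
```

Request:
send_rows(
  deltas=[
    [-1, 0, 0, 0, 0, 0, 0],
    [-1, 0, 0, 0, 0, 0, 0],
    [-1, 0, 0, 0, 0, 0, 0],
    [-1, 0, 0, 0, 0, 0, 0],
  ],
)

```text
time_s: 23.52
eef_pos: [453.1, -207.6, 24.1]
tcp_rot: [3.138, -0.001, 1.115]
wrist_force: [-0.3, 0.3, 7.0]
gripper_width: 64.5
grasp_force: 69.9
```

Request:
send_rows(
  deltas=[
    [-1, 0, 0, -0.05, 0, 0, 0],
    [-1, 0, 0, -0.12, 0, 0, 0],
    [-1, 0, 0, -0.2, 0, 0, 0],
    [-1, 0, 0, -0.2, 0, 0, 0],
  ],
)

```text
time_s: 24.02
eef_pos: [453.7, -208.4, 125.4]
tcp_rot: [3.134, -0.001, 1.115]
wrist_force: [0.7, 0.2, -3.0]
gripper_width: 64.9
grasp_force: 68.8
```

```bash
python3 go.py 519 239 125 -3.8
```

```text
t 24.02 at [ 453.7 -208.4  125.4] yaw [ 1.796e+02 -1.000e-01  6.390e+01] q7 -0.08 w 64.9
[0.287, -0.092, -0.0] [0.015, -0.005, 0.787] -> [475. -59. 125.] 41
[0.23, -0.195, 0.0] [0.0, -0.0, 0.787] -> [497.  90. 125.] 19
[0.137, -0.268, 0.0] [0.0, -0.0, 0.787] -> [519. 239. 125.] -4
```

```bash
python3 go.py 526 238.6 125 -3.8|tail -3
```

```text
[0.289, -0.088, -0.0] [0.015, -0.005, 0.787] -> [478. -59. 125.] 41
[0.233, -0.192, 0.0] [0.0, -0.0, 0.787] -> [502.  90. 125.] 19
[0.141, -0.267, 0.0] [0.0, -0.0, 0.787] -> [526. 239. 125.] -4
```

Request:
send_rows(
  deltas=[
    [-1, 0.1, -0.03, 0, 0, 0, 0.3],
    [-1, 0.2, -0.06, 0, 0, 0, 0.6],
    [-1, 0.289, -0.088, 0, 0, 0, 0.787],
    [-1, 0.289, -0.088, 0, 0, 0, 0.787],
  ],
)

```text
time_s: 24.52
eef_pos: [474.3, -52.6, 120.6]
tcp_rot: [-3.138, 0.001, 0.731]
wrist_force: [-0.2, -0.2, -2.4]
gripper_width: 64.7
grasp_force: 68.7
```

Request:
send_rows(
  deltas=[
    [-1, 0.08, -0.065, 0, 0, 0, 0.3],
    [-1, 0.16, -0.13, 0, 0, 0, 0.6],
    [-1, 0.233, -0.192, 0, 0, 0, 0.787],
    [-1, 0.233, -0.192, 0, 0, 0, 0.787],
  ],
)

```text
time_s: 25.02
eef_pos: [498.6, 95.8, 121.2]
tcp_rot: [-3.139, 0.0, 0.337]
wrist_force: [-0.2, -0.8, -2.4]
gripper_width: 65.0
grasp_force: 68.7
```

Request:
send_rows(
  deltas=[
    [-1, 0.05, -0.09, 0, 0, 0, 0.3],
    [-1, 0.1, -0.18, 0, 0, 0, 0.6],
    [-1, 0.141, -0.267, 0, 0, 0, 0.787],
    [-1, 0.141, -0.267, 0, 0, 0, 0.787],
  ],
)

```text
time_s: 25.52
eef_pos: [521.8, 244.6, 121.2]
tcp_rot: [-3.14, 0.001, -0.058]
wrist_force: [-0.5, -0.3, -3.3]
gripper_width: 64.7
grasp_force: 68.7
```

Request:
send_rows(
  deltas=[
    [-1, 0, 0, 0, 0, 0, 0],
    [-1, 0, 0, 0, 0, 0, 0],
    [-1, 0, 0, 0, 0, 0, 0],
  ],
)

```text
time_s: 25.9
eef_pos: [523.1, 237.9, 122.0]
tcp_rot: [3.141, 0.0, -0.068]
wrist_force: [0.3, -0.6, -2.4]
gripper_width: 64.7
grasp_force: 68.7
```

```bash
python3 go.py 526 238.6 40 -3.8; python3 - <<'E'
from h import *
im=viewer.capture("scene"); cv2.imwrite("pics/sc3.png",cv2.resize(im[120:230,310:440,::-1],(780,660),interpolation=cv2.INTER_CUBIC)[:600])
E
```

```text
t 25.9 at [523.1 237.9 122. ] yaw [179.9   0.   -3.9] q7 -2.13 w 64.7
[0.006, -0.002, 0.164] [0.002, 0.001, -0.003] -> [526. 239.  40.] -4
```

View pics/sc3.png

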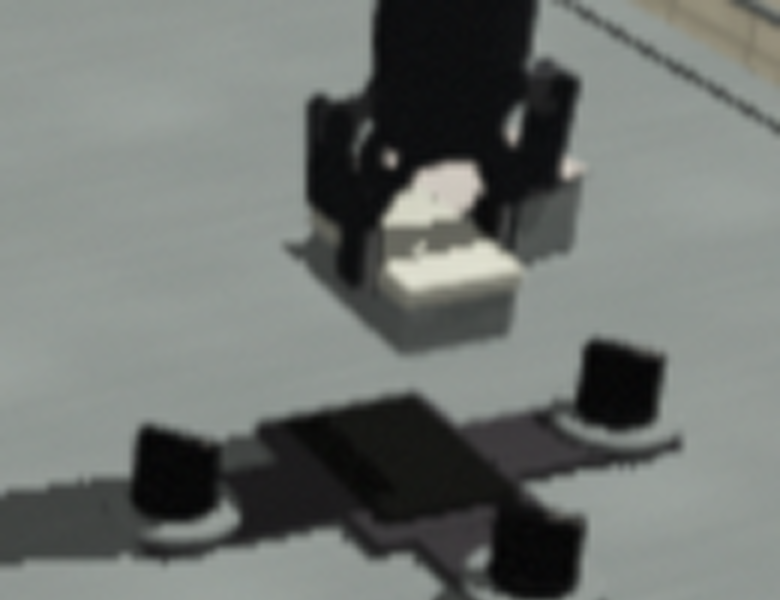

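The tin is held level over the pad (crop 450,280) and the knobs are clear. Lowering.

Request:
send_rows(
  deltas=[
    [-1, 0.005, -0.002, 0.08, 0, 0, 0],
    [-1, 0.005, -0.002, 0.14, 0, 0, 0],
    [-1, 0.005, -0.002, 0.155, 0, 0, 0],
    [-1, 0.005, -0.002, 0.162, 0, 0, 0],
    [-1, 0.005, -0.002, 0.162, 0, 0, 0],
  ],
)

```text
time_s: 26.58
eef_pos: [526.5, 241.3, 42.4]
tcp_rot: [-3.14, -0.002, -0.065]
wrist_force: [-1.2, 0.4, -3.1]
gripper_width: 64.6
grasp_force: 68.6
```

Request:
send_rows(
  deltas=[
    [-1, 0, 0, 0.004, 0, 0, 0],
    [-1, 0, 0, 0.004, 0, 0, 0],
  ],
)

```text
time_s: 26.82
eef_pos: [526.4, 241.4, 40.3]
tcp_rot: [-3.14, -0.002, -0.065]
wrist_force: [-0.4, 0.5, -2.0]
gripper_width: 64.9
grasp_force: 69.0
```

Request:
send_rows(
  deltas=[
    [-1, 0, 0.004, 0.002, 0, 0, 0],
    [-1, 0, 0.004, 0.003, 0, 0, 0],
    [1, 0, 0.004, 0.003, 0, 0, 0],
    [1, 0, 0.004, 0.003, 0, 0, 0],
    [1, 0, 0.004, 0.003, 0, 0, 0],
  ],
)

```text
time_s: 27.45
eef_pos: [525.3, 238.4, 37.6]
tcp_rot: [3.141, 0.0, -0.066]
wrist_force: [-0.8, 0.4, 0.2]
gripper_width: 85.7
grasp_force: 0.0
```

Request:
send_rows(
  deltas=[
    [1, 0, 0, -0.1, 0, 0, 0],
    [1, 0, 0, -0.2, 0, 0, 0],
    [1, 0, 0, -0.26, 0, 0, 0],
  ],
)

```text
time_s: 27.82
eef_pos: [526.6, 239.2, 170.5]
tcp_rot: [-3.14, -0.003, -0.066]
wrist_force: [-0.7, 0.9, -0.2]
gripper_width: 85.1
grasp_force: 0.0
```

Request:
send_rows(
  deltas=[
    [1, -0.05, 0.12, 0, 0, 0, 0],
    [1, -0.1, 0.25, 0, 0, 0, 0],
    [1, -0.12, 0.4, 0, 0, 0, 0],
    [1, -0.12, 0.5, 0, 0, 0, 0],
    [1, -0.12, 0.5, 0, 0, 0, 0],
  ],
)

```text
time_s: 28.45
eef_pos: [447.8, -12.0, 167.6]
tcp_rot: [3.14, 0.001, -0.074]
wrist_force: [0.2, 0.8, 0.1]
gripper_width: 85.2
grasp_force: 0.0
```

```bash
cat > lid.py <<'E'
from h import *
def lid(im,X,zt,cam="top"):
    "white lid's top face near world X at height zt: centre, long, short, yaw deg, in camera frame"
    u,v=np.round(w2p(cam,[*X,zt])[0]).astype(int); gr=im[:,:,:3].min(2).astype(np.float32)
    c=cv2.resize(gr[v-22:v+22,u-22:u+22],None,fx=8,fy=8,interpolation=cv2.INTER_CUBIC); t=(np.median(c)+gr[v-2:v+3,u-2:u+3].mean())/2
    n,l,st,ct=cv2.connectedComponentsWithStats((c>t).astype(np.uint8)); k=l[176,176]
    if k==0: return None
    cs,_=cv2.findContours((l==k).astype(np.uint8),0,1); q=(max(cs,key=len).reshape(-1,2)+.5)/8-.5+[u-22,v-22]
    (x,y),(a,b),t=cv2.minAreaRect(p2w(cam,q,zt)[:,:2].astype(np.float32))
    if a<b: a,b,t=b,a,t+90
    return [round(float(i),1) for i in (x,y,a,b,(t+90)%180-90)]
E
cat > look.py <<'E'
import sys
from lid import *
im=viewer.capture("top"); cv2.imwrite("pics/top_%s.png"%sys.argv[1],im[:,:,::-1])
a=np.array(sys.argv[2:],float).reshape(-1,3)
for r in a: print(r,lid(im,r[:2],r[2]))
E
python3 go.py 456 -388 170 -50.9 ; python3 look.py p1 520 237 56 457 -390 38 590 -254 36 433 -72 32
```

```text
t 28.45 at [447.8 -12.  167.6] yaw [179.9   0.   -4.3] q7 -1.7 w 85.2
[0.036, 0.374, -0.002] [0.003, 0.001, 0.814] -> [ 452. -200.  169.] -28
[0.181, 0.329, -0.002] [0.0, -0.0, 0.814] -> [ 456. -388.  170.] -51
[520. 237.  56.] [517.8, 241.2, 97.3, 63.8, -4.7]
[ 457. -390.   38.] [457.3, -390.1, 87.9, 58.2, -50.8]
[ 590. -254.   36.] [589.9, -253.8, 79.4, 51.8, 1.3]
[433. -72.  32.] None
```

Tin1 is on the pad, about 5 mm off centre and inside tolerance. Next is tin2, the 88x58 lid at pixel (376,229).

Request:
send_rows(
  deltas=[
    [1, 0.036, 0.374, 0, 0, 0, 0.814],
    [1, 0.036, 0.374, 0, 0, 0, 0.814],
    [1, 0.036, 0.374, 0, 0, 0, 0.814],
    [1, 0.036, 0.374, 0, 0, 0, 0.814],
    [1, 0.036, 0.374, 0, 0, 0, 0.814],
  ],
)

```text
time_s: 29.12
eef_pos: [455.7, -192.8, 167.4]
tcp_rot: [-3.141, 0.001, -0.47]
wrist_force: [0.1, 0.5, 1.0]
gripper_width: 85.3
grasp_force: 0.0
```

Request:
send_rows(
  deltas=[
    [1, 0.181, 0.329, 0, 0, 0, 0.814],
    [1, 0.181, 0.329, 0, 0, 0, 0.814],
    [1, 0.181, 0.329, 0, 0, 0, 0.814],
    [1, 0.181, 0.329, 0, 0, 0, 0.814],
    [1, 0.181, 0.329, 0, 0, 0, 0.814],
  ],
)

```text
time_s: 29.75
eef_pos: [462.1, -379.1, 166.9]
tcp_rot: [-3.14, 0.003, -0.876]
wrist_force: [0.4, 0.4, -0.0]
gripper_width: 85.6
grasp_force: 0.0
```

Request:
send_rows(
  deltas=[
    [1, 0, 0, 0, 0, 0, 0],
    [1, 0, 0, 0, 0, 0, 0],
    [1, 0, 0, 0.1, 0, 0, 0],
    [1, 0, 0, 0.16, 0, 0, 0],
    [1, 0, 0, 0.16, 0, 0, 0],
  ],
)

```text
time_s: 30.38
eef_pos: [459.2, -379.3, 85.2]
tcp_rot: [3.14, 0.006, -0.878]
wrist_force: [0.5, -0.3, 1.4]
gripper_width: 85.3
grasp_force: 0.0
```

Request:
send_rows(
  deltas=[
    [1, 0, 0, 0, 0, 0, 0],
    [1, 0, 0, 0, 0, 0, 0],
  ],
)

```text
time_s: 30.62
eef_pos: [462.1, -383.0, 89.8]
tcp_rot: [-3.14, -0.004, -0.879]
wrist_force: [0.5, -0.5, 0.1]
gripper_width: 85.3
grasp_force: 0.0
```

```bash
python3 go.py 457.3 -390 21 -50.8
```

```text
t 30.62 at [ 462.1 -383.    89.8] yaw [-179.9   -0.2  -50.4] q7 -1.6 w 85.3
[0.004, 0.016, 0.138] [-0.003, -0.007, 0.015] -> [ 457. -390.   21.] -51
```

Request:
send_rows(
  deltas=[
    [1, 0.004, 0.016, 0, 0, 0, 0],
    [1, 0.004, 0.016, 0, 0, 0, 0],
    [1, 0.004, 0.016, 0, 0, 0, 0],
    [1, 0.004, 0.016, 0, 0, 0, 0],
  ],
)

```text
time_s: 31.12
eef_pos: [455.9, -388.6, 87.8]
tcp_rot: [-3.141, 0.0, -0.879]
wrist_force: [0.3, 0.1, -0.6]
gripper_width: 85.2
grasp_force: 0.0
```

Request:
send_rows(
  deltas=[
    [1, 0, 0, 0, 0, 0, 0],
    [1, 0, 0, 0, 0, 0, 0],
  ],
)

```text
time_s: 31.38
eef_pos: [456.0, -388.6, 87.7]
tcp_rot: [-3.142, 0.0, -0.879]
wrist_force: [0.3, 1.0, -0.3]
gripper_width: 85.3
grasp_force: 0.0
```

Request:
send_rows(
  deltas=[
    [1, 0, 0, 0, 0, 0, 0],
  ],
)

```text
time_s: 31.5
eef_pos: [455.9, -388.7, 87.7]
tcp_rot: [-3.142, 0.0, -0.879]
wrist_force: [0.1, 0.4, 0.2]
gripper_width: 85.2
grasp_force: 0.0
```

Request:
send_rows(
  deltas=[
    [1, 0.004, 0, 0.08, 0, 0, 0],
    [1, 0.004, 0, 0.133, 0, 0, 0],
    [1, 0.004, 0, 0.133, 0, 0, 0],
    [1, 0.004, 0, 0.133, 0, 0, 0],
    [-1, 0.004, 0, 0.133, 0, 0, 0],
  ],
)

```text
time_s: 32.12
eef_pos: [458.3, -391.3, 22.9]
tcp_rot: [-3.141, -0.003, -0.879]
wrist_force: [-0.9, -0.5, 1.1]
gripper_width: 69.6
grasp_force: 0.0
```

Request:
send_rows(
  deltas=[
    [-1, 0, 0, 0, 0, 0, 0],
    [-1, 0, 0, 0, 0, 0, 0],
    [-1, 0, 0, 0, 0, 0, 0],
    [-1, 0, 0, 0, 0, 0, 0],
    [-1, 0, 0, 0, 0, 0, 0],
  ],
)

```text
time_s: 32.75
eef_pos: [458.3, -391.6, 23.1]
tcp_rot: [-3.141, -0.003, -0.879]
wrist_force: [-0.6, 0.6, 6.3]
gripper_width: 57.4
grasp_force: 67.2
```

Request:
send_rows(
  deltas=[
    [-1, 0, 0, -0.05, 0, 0, 0],
    [-1, 0, 0, -0.12, 0, 0, 0],
    [-1, 0, 0, -0.22, 0, 0, 0],
    [-1, 0, 0, -0.26, 0, 0, 0],
    [-1, 0, 0, -0.26, 0, 0, 0],
  ],
)

```text
time_s: 33.38
eef_pos: [458.0, -390.7, 152.4]
tcp_rot: [-3.14, -0.003, -0.879]
wrist_force: [-0.4, 0.6, -2.7]
gripper_width: 57.6
grasp_force: 66.5
```

```bash
python3 go.py 519 237 150 -3.8
```

```text
t 33.38 at [ 458.  -390.7  152.4] yaw [-179.9   -0.2  -50.4] q7 -1.62 w 57.6
[-0.296, -0.298, 0.001] [-0.002, -0.006, -0.542] -> [ 478. -181.  152.] -35
[-0.206, -0.367, 0.002] [0.0, 0.0, -0.542] -> [499.  28. 151.] -19
[-0.1, -0.408, 0.002] [-0.0, 0.0, -0.542] -> [519. 237. 150.] -4
```

Request:
send_rows(
  deltas=[
    [-1, -0.1, -0.1, 0, 0, 0, -0.18],
    [-1, -0.2, -0.2, 0, 0, 0, -0.36],
    [-1, -0.296, -0.298, 0, 0, 0, -0.542],
    [-1, -0.296, -0.298, 0, 0, 0, -0.542],
    [-1, -0.296, -0.298, 0, 0, 0, -0.542],
  ],
)

```text
time_s: 34.0
eef_pos: [476.2, -177.5, 148.7]
tcp_rot: [3.141, 0.005, -0.602]
wrist_force: [-0.6, -0.3, -1.4]
gripper_width: 57.6
grasp_force: 66.5
```

Request:
send_rows(
  deltas=[
    [-1, -0.07, -0.12, 0, 0, 0, -0.18],
    [-1, -0.14, -0.24, 0, 0, 0, -0.36],
    [-1, -0.206, -0.367, 0, 0, 0, -0.542],
    [-1, -0.206, -0.367, 0, 0, 0, -0.542],
    [-1, -0.206, -0.367, 0, 0, 0, -0.542],
  ],
)

```text
time_s: 34.62
eef_pos: [497.5, 29.0, 149.9]
tcp_rot: [3.14, 0.002, -0.334]
wrist_force: [-0.3, -0.2, -1.6]
gripper_width: 57.7
grasp_force: 66.4
```

Request:
send_rows(
  deltas=[
    [-1, -0.03, -0.12, 0, 0, 0, -0.2],
    [-1, -0.06, -0.24, 0, 0, 0, -0.4],
    [-1, -0.1, -0.36, 0, 0, 0, -0.542],
    [-1, -0.1, -0.408, 0, 0, 0, -0.542],
    [-1, -0.1, -0.408, 0, 0, 0, -0.542],
  ],
)

```text
time_s: 35.25
eef_pos: [519.0, 236.8, 150.3]
tcp_rot: [3.141, 0.0, -0.066]
wrist_force: [-0.2, -0.6, -2.2]
gripper_width: 58.1
grasp_force: 66.4
```

Request:
send_rows(
  deltas=[
    [-1, 0, 0, 0, 0, 0, 0],
    [-1, 0, 0, 0, 0, 0, 0],
    [-1, 0, 0, 0, 0, 0, 0],
    [-1, 0, 0, 0, 0, 0, 0],
  ],
)

```text
time_s: 35.75
eef_pos: [518.2, 236.6, 151.4]
tcp_rot: [3.142, -0.0, -0.067]
wrist_force: [-0.6, -0.0, -2.3]
gripper_width: 57.5
grasp_force: 66.4
```

```bash
python3 go.py 522.3 236.2 80 -4
```

```text
t 35.75 at [518.2 236.6 151.4] yaw [180.   -0.   -3.8] q7 -2.12 w 57.5
[0.008, 0.0, 0.143] [0.0, -0.0, 0.005] -> [522. 236.  80.] -4
```

Request:
send_rows(
  deltas=[
    [-1, 0.008, 0, 0.07, 0, 0, 0],
    [-1, 0.008, 0, 0.12, 0, 0, 0],
    [-1, 0.008, 0, 0.136, 0, 0, 0],
    [-1, 0.008, 0, 0.142, 0, 0, 0],
    [-1, 0.008, 0, 0.142, 0, 0, 0],
  ],
)

```text
time_s: 36.38
eef_pos: [522.9, 237.4, 81.2]
tcp_rot: [-3.141, -0.001, -0.066]
wrist_force: [0.0, -0.5, -1.5]
gripper_width: 58.3
grasp_force: 66.4
```

Request:
send_rows(
  deltas=[
    [-1, 0, 0, 0, 0, 0, 0],
    [-1, 0, 0, 0, 0, 0, 0],
    [-1, 0, 0, 0.002, 0, 0, 0],
    [-1, 0, 0, 0.002, 0, 0, 0],
  ],
)

```text
time_s: 36.88
eef_pos: [522.1, 236.9, 79.3]
tcp_rot: [3.142, 0.0, -0.066]
wrist_force: [-0.8, -1.0, -1.5]
gripper_width: 58.0
grasp_force: 66.4
```

Request:
send_rows(
  deltas=[
    [-1, 0, 0, 0.002, 0, 0, 0],
    [-1, 0, 0, 0.003, 0, 0, 0],
    [1, 0, 0, 0.003, 0, 0, 0],
    [1, 0, 0, 0.003, 0, 0, 0],
    [1, 0, 0, 0.003, 0, 0, 0],
  ],
)

```text
time_s: 37.5
eef_pos: [522.2, 237.0, 77.7]
tcp_rot: [-3.142, -0.0, -0.066]
wrist_force: [-0.1, 0.2, 0.8]
gripper_width: 85.5
grasp_force: 0.0
```

Request:
send_rows(
  deltas=[
    [1, 0, 0, -0.06, 0, 0, 0],
    [1, 0, 0, -0.16, 0, 0, 0],
    [1, 0, 0, -0.2, 0, 0, 0],
  ],
)

```text
time_s: 37.88
eef_pos: [524.0, 237.9, 181.0]
tcp_rot: [-3.139, -0.005, -0.066]
wrist_force: [-0.1, 0.1, -0.6]
gripper_width: 85.4
grasp_force: 0.0
```

Request:
send_rows(
  deltas=[
    [1, 0, 0.12, 0, 0, 0, 0],
    [1, 0, 0.25, 0, 0, 0, 0],
    [1, 0, 0.4, 0, 0, 0, 0],
    [1, 0, 0.6, 0, 0, 0, 0],
    [1, 0, 0.6, 0, 0, 0, 0],
  ],
)

```text
time_s: 38.5
eef_pos: [501.8, -65.2, 178.0]
tcp_rot: [3.141, -0.001, -0.068]
wrist_force: [0.3, 0.4, 0.5]
gripper_width: 85.2
grasp_force: 0.0
```

```bash
python3 look.py p2 521 238 94 590 -254 36 433 -72 32; python3 go.py 589.9 -253.8 170 1.3
```

```text
[521. 238.  94.] [515.8, 236.8, 97.8, 59.8, -1.6]
[ 590. -254.   36.] [589.9, -253.8, 79.6, 51.6, 1.3]
[433. -72.  32.] None
t 38.55 at [500.6 -74.4 178.1] yaw [179.7  -0.   -4.5] q7 -1.54 w 85.5
[0.206, 0.344, 0.018] [0.012, -0.0, -0.202] -> [ 590. -254.  170.] 1
```

View pics/top_p2.png

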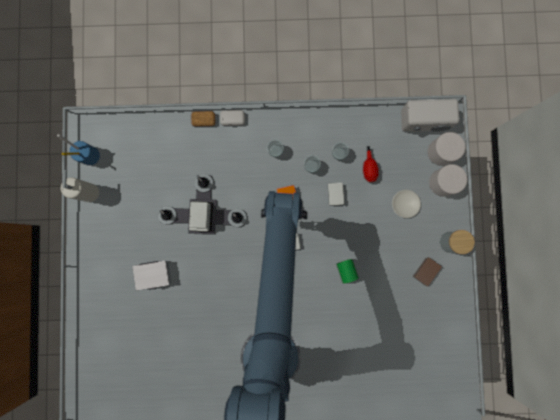

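The top view shows tin1 with tin2 on it at (201,216). Tin2 is about 1 mm off, as the width and far edge show; the near edge merges with tin1's rim. Tin3 is at (336,194), and tin5 at about (294,242) is partly hidden by the arm.

Request:
send_rows(
  deltas=[
    [1, 0.206, 0.344, 0, 0, 0, -0.2],
    [1, 0.206, 0.344, 0, 0, 0, -0.2],
    [1, 0.206, 0.344, 0, 0, 0, -0.2],
    [1, 0.206, 0.344, 0, 0, 0, -0.2],
    [1, 0.206, 0.344, 0, 0, 0, -0.2],
  ],
)

```text
time_s: 39.17
eef_pos: [593.5, -241.4, 177.2]
tcp_rot: [-3.141, 0.001, 0.032]
wrist_force: [-0.7, 1.7, -0.2]
gripper_width: 85.1
grasp_force: 0.0
```

Request:
send_rows(
  deltas=[
    [1, 0, 0, 0.1, 0, 0, 0],
    [1, 0, 0, 0.18, 0, 0, 0],
    [1, 0, 0, 0.18, 0, 0, 0],
    [1, 0, 0, 0.18, 0, 0, 0],
    [1, 0, 0, 0.18, 0, 0, 0],
  ],
)

```text
time_s: 39.8
eef_pos: [595.6, -240.9, 90.5]
tcp_rot: [3.14, -0.004, 0.034]
wrist_force: [0.8, 0.5, -0.1]
gripper_width: 85.4
grasp_force: 0.0
```

Request:
send_rows(
  deltas=[
    [1, 0, 0, 0, 0, 0, 0],
    [1, 0, 0, 0, 0, 0, 0],
  ],
)

```text
time_s: 40.05
eef_pos: [594.3, -241.1, 88.8]
tcp_rot: [3.141, -0.002, 0.034]
wrist_force: [0.8, -0.0, -0.1]
gripper_width: 85.2
grasp_force: 0.0
```

```bash
python3 go.py 590.5 -254 19 1.3; python3 look.py p3 433 -72 32 433 -90 32
```

```text
t 40.05 at [ 594.3 -241.1   88.8] yaw [ 1.8e+02 -1.0e-01  1.9e+00] q7 -1.07 w 85.2
[-0.009, 0.026, 0.14] [0.001, -0.003, 0.022] -> [ 590. -254.   19.] 1
[433. -72.  32.] None
[433. -90.  32.] [420.1, -94.7, 58.9, 37.0, 7.3]
```

Request:
send_rows(
  deltas=[
    [1, -0.008, 0.026, 0, 0, 0, 0.02],
    [1, -0.008, 0.026, 0, 0, 0, 0.02],
    [1, -0.008, 0.026, 0.06, 0, 0, 0.02],
    [1, -0.008, 0.026, 0.08, 0, 0, 0.02],
    [1, -0.008, 0.026, 0.08, 0, 0, 0.02],
  ],
)

```text
time_s: 40.72
eef_pos: [589.1, -253.6, 46.7]
tcp_rot: [-3.141, 0.003, 0.024]
wrist_force: [0.5, -0.2, -0.3]
gripper_width: 85.5
grasp_force: 0.0
```

Request:
send_rows(
  deltas=[
    [1, 0, 0, 0, 0, 0, 0],
    [1, 0, 0, 0, 0, 0, 0],
    [1, 0, 0, 0, 0, 0, 0],
  ],
)

```text
time_s: 41.1
eef_pos: [590.7, -254.1, 48.6]
tcp_rot: [3.141, -0.001, 0.024]
wrist_force: [0.1, -0.8, -0.7]
gripper_width: 85.1
grasp_force: 0.0
```

Request:
send_rows(
  deltas=[
    [1, 0, 0, 0.03, 0, 0, 0],
    [1, 0, 0, 0.058, 0, 0, 0],
    [1, 0, 0, 0.058, 0, 0, 0],
    [1, 0, 0, 0.058, 0, 0, 0],
    [-1, 0, 0, 0.058, 0, 0, 0],
  ],
)

```text
time_s: 41.72
eef_pos: [590.6, -254.2, 19.2]
tcp_rot: [3.141, -0.001, 0.024]
wrist_force: [-0.1, 0.1, 0.4]
gripper_width: 69.4
grasp_force: 0.0
```

Request:
send_rows(
  deltas=[
    [-1, 0, 0, 0, 0, 0, 0],
    [-1, 0, 0, 0, 0, 0, 0],
    [-1, 0, 0, 0, 0, 0, 0],
    [-1, 0, 0, 0, 0, 0, 0],
    [-1, 0, 0, 0, 0, 0, 0],
  ],
)

```text
time_s: 42.35
eef_pos: [591.0, -254.3, 19.7]
tcp_rot: [3.141, -0.002, 0.024]
wrist_force: [0.3, -0.0, 5.6]
gripper_width: 51.1
grasp_force: 65.7
```

Request:
send_rows(
  deltas=[
    [-1, 0, 0, -0.05, 0, 0, 0],
    [-1, 0, 0, -0.12, 0, 0, 0],
    [-1, 0, 0, -0.22, 0, 0, 0],
    [-1, 0, 0, -0.33, 0, 0, 0],
    [-1, 0, 0, -0.33, 0, 0, 0],
  ],
)

```text
time_s: 42.98
eef_pos: [593.0, -255.5, 188.8]
tcp_rot: [3.138, -0.009, 0.024]
wrist_force: [0.5, -0.2, -1.4]
gripper_width: 51.1
grasp_force: 65.3
```

```bash
python3 go.py 522 237 185 -3.8
```

```text
t 42.98 at [ 593.  -255.5  188.8] yaw [179.8  -0.5   1.3] q7 -1.09 w 51.1
[-0.059, -0.494, 0.002] [0.006, -0.018, 0.09] -> [558.  -9. 187.] -1
[-0.082, -0.491, 0.004] [0.0, -0.0, 0.09] -> [522. 237. 185.] -4
```

Request:
send_rows(
  deltas=[
    [-1, -0.01, -0.12, 0, 0, 0, 0.03],
    [-1, -0.03, -0.24, 0, 0, 0, 0.06],
    [-1, -0.045, -0.36, 0, 0, 0, 0.09],
    [-1, -0.059, -0.47, 0, 0, 0, 0.09],
    [-1, -0.059, -0.494, 0, 0, 0, 0.09],
  ],
)

```text
time_s: 43.6
eef_pos: [551.8, -1.1, 181.0]
tcp_rot: [-3.139, 0.006, -0.012]
wrist_force: [0.1, -0.1, -2.1]
gripper_width: 51.1
grasp_force: 65.2
```

Request:
send_rows(
  deltas=[
    [-1, -0.02, -0.12, 0, 0, 0, 0.03],
    [-1, -0.04, -0.24, 0, 0, 0, 0.06],
    [-1, -0.06, -0.36, 0, 0, 0, 0.09],
    [-1, -0.082, -0.45, 0, 0, 0, 0.09],
    [-1, -0.082, -0.491, 0, 0, 0, 0.09],
  ],
)

```text
time_s: 44.22
eef_pos: [516.5, 241.2, 181.8]
tcp_rot: [3.14, 0.004, -0.061]
wrist_force: [0.3, -0.5, -1.1]
gripper_width: 50.7
grasp_force: 65.2
```

Request:
send_rows(
  deltas=[
    [-1, 0, 0, 0, 0, 0, 0],
    [-1, 0, 0, 0, 0, 0, 0],
    [-1, 0, 0, 0, 0, 0, 0],
    [-1, 0, 0, 0, 0, 0, 0],
    [-1, 0, 0, 0, 0, 0, 0],
  ],
)

```text
time_s: 44.85
eef_pos: [519.2, 237.9, 183.9]
tcp_rot: [3.142, -0.0, -0.067]
wrist_force: [0.9, -0.4, -1.7]
gripper_width: 51.4
grasp_force: 65.2
```

```bash
python3 go.py 522 236.8 115 -3.8
```

```text
t 44.85 at [519.2 237.9 183.9] yaw [180.   -0.   -3.9] q7 -2.11 w 51.4
[0.006, 0.002, 0.138] [0.0, -0.0, -0.002] -> [522. 237. 115.] -4
```

Request:
send_rows(
  deltas=[
    [-1, 0.006, 0.002, 0.07, 0, 0, 0],
    [-1, 0.006, 0.002, 0.12, 0, 0, 0],
    [-1, 0.006, 0.002, 0.132, 0, 0, 0],
    [-1, 0.006, 0.002, 0.136, 0, 0, 0],
    [-1, 0.006, 0.002, 0.136, 0, 0, 0],
  ],
)

```text
time_s: 45.48
eef_pos: [522.8, 237.9, 116.9]
tcp_rot: [-3.14, -0.002, -0.066]
wrist_force: [-0.2, 0.1, -1.4]
gripper_width: 51.0
grasp_force: 65.2
```

Request:
send_rows(
  deltas=[
    [-1, 0, 0, 0, 0, 0, 0],
    [-1, 0, 0, 0, 0, 0, 0],
    [-1, 0, 0, 0.002, 0, 0, 0],
    [-1, 0, 0, 0.002, 0, 0, 0],
  ],
)

```text
time_s: 45.98
eef_pos: [521.8, 237.4, 114.7]
tcp_rot: [3.142, 0.0, -0.066]
wrist_force: [-0.4, 0.1, -1.7]
gripper_width: 50.8
grasp_force: 65.2
```

Request:
send_rows(
  deltas=[
    [-1, 0, 0, 0.003, 0, 0, 0],
    [-1, 0, 0, 0.004, 0, 0, 0],
    [1, 0, 0, 0.004, 0, 0, 0],
    [1, 0, 0, 0.004, 0, 0, 0],
    [1, 0, 0, 0.004, 0, 0, 0],
  ],
)

```text
time_s: 46.6
eef_pos: [521.9, 237.4, 112.6]
tcp_rot: [3.142, 0.0, -0.066]
wrist_force: [0.5, -0.1, 0.0]
gripper_width: 85.1
grasp_force: 0.0
```

Request:
send_rows(
  deltas=[
    [1, 0, 0, -0.04, 0, 0, 0],
    [1, 0, 0, -0.12, 0, 0, 0],
    [1, 0, 0, -0.16, 0, 0, 0],
    [1, 0, 0, -0.16, 0, 0, 0],
  ],
)

```text
time_s: 47.1
eef_pos: [523.4, 238.1, 194.8]
tcp_rot: [-3.139, -0.004, -0.066]
wrist_force: [0.8, 0.5, 0.7]
gripper_width: 85.4
grasp_force: 0.0
```

```bash
python3 go.py 420.3 -94.7 150 7.3 420.3 -94.7 50 7.3
```

```text
t 47.1 at [523.4 238.1 194.8] yaw [-179.8   -0.2   -3.8] q7 -2.1 w 85.4
[-0.081, 0.339, 0.044] [-0.005, -0.008, -0.194] -> [472.  72. 172.] 2
[-0.113, 0.33, 0.045] [0.0, 0.0, -0.194] -> [420. -95. 150.] 7
[0.0, -0.0, 0.2] [0.0, 0.0, 0.0] -> [420. -95.  50.] 7
```

Request:
send_rows(
  deltas=[
    [1, -0.08, 0.339, 0, 0, 0, -0.194],
    [1, -0.08, 0.339, 0, 0, 0, -0.194],
    [1, -0.08, 0.339, 0, 0, 0, -0.194],
    [1, -0.08, 0.339, 0, 0, 0, -0.194],
  ],
)

```text
time_s: 47.6
eef_pos: [468.3, 65.7, 190.9]
tcp_rot: [3.14, 0.004, 0.022]
wrist_force: [-0.2, -0.6, -0.7]
gripper_width: 85.3
grasp_force: 0.0
```

Request:
send_rows(
  deltas=[
    [1, -0.113, 0.33, 0.09, 0, 0, -0.194],
    [1, -0.113, 0.33, 0.09, 0, 0, -0.194],
    [1, -0.113, 0.33, 0.09, 0, 0, -0.194],
    [1, -0.113, 0.33, 0.09, 0, 0, -0.194],
    [1, -0.113, 0.33, 0.09, 0, 0, -0.194],
  ],
)

```text
time_s: 48.22
eef_pos: [419.6, -94.7, 147.2]
tcp_rot: [-3.141, 0.001, 0.129]
wrist_force: [0.1, 0.3, -0.4]
gripper_width: 85.2
grasp_force: 0.0
```

Request:
send_rows(
  deltas=[
    [1, 0, 0, 0, 0, 0, 0],
    [1, 0, 0, 0, 0, 0, 0],
    [1, 0, 0, 0, 0, 0, 0],
    [1, 0, 0, 0, 0, 0, 0],
  ],
)

```text
time_s: 48.72
eef_pos: [419.6, -95.4, 147.9]
tcp_rot: [-3.142, -0.0, 0.129]
wrist_force: [0.0, 0.0, -0.3]
gripper_width: 85.5
grasp_force: 0.0
```

```bash
python3 go.py 420.3 -94.7 50 7.3; python3 look.py p4 521 237 130; python3 - <<'E'
from h import *
a=cv2.imread("pics/top_p4.png"); b=viewer.capture("scene")[:,:,::-1]
A=cv2.resize(a[180:250,180:310],(780,420),interpolation=cv2.INTER_CUBIC)
cv2.imwrite("pics/v4.png",np.hstack([A[:,:380],cv2.resize(b[140:230,330:420],(420,420),interpolation=cv2.INTER_CUBIC)]))
for cam in("scene",):
    D=spotter.masks_of(cam,"tin1")
    for d in D: print(round(d["confidence"],2),d["extent"])
E
```

```text
t 48.73 at [419.6 -95.4 147.9] yaw [-180.    -0.     7.4] q7 -1.28 w 85.5
[0.002, -0.001, 0.196] [-0.0, -0.001, 0.002] -> [420. -95.  50.] 7
[521. 237. 130.] [513.1, 231.4, 95.5, 62.3, -1.6]
0.78 [69.1, 205.2, 38.1, 27.6]
0.76 [274.2, 209.9, 38.2, 30.2]
0.72 [361.1, 180.5, 33.0, 21.8]
0.67 [249.9, 195.7, 25.5, 16.1]
0.57 [365.5, 153.5, 25.3, 25.4]
0.56 [361.5, 167.1, 34.7, 27.0]
```

View pics/v4.png

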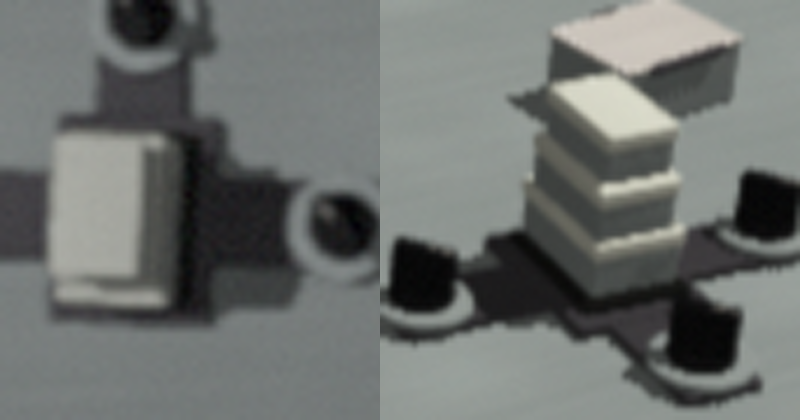

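The stack of three stands straight (tin1 to tin3). Tin3's lid spans (189,202) to (204,226) in the top image.

```bash
python3 - <<'E'
from h import *
a=cv2.imread("pics/top_p4.png").min(2).astype(np.float32)
# tin3 lid: bright-threshold separated from darker rims
c=cv2.resize(a[190:240,180:225],None,fx=8,fy=8,interpolation=cv2.INTER_CUBIC); f=c[150:230,100:160].mean(); print(f)
for k in(.8,.86,.9):
    n,l,s,_=cv2.connectedComponentsWithStats((c>f*k).astype(np.uint8)); i=l[190,130]
    cs,_=cv2.findContours((l==i).astype(np.uint8),0,1); q=(max(cs,key=len).reshape(-1,2)+.5)/8-.5+[180,190]
    print(k,cv2.minAreaRect(p2w("top",q,130)[:,:2].astype(np.float32)), s[i])
print("px", p2w("top",[[196.2,214.2]],130))
D=spotter.masks_of("scene","tin1")
for k,z0 in((1,16),(2,56),(3,94)):
    print(k,locate({"scene":D},(517,238,-.066),SZ[k],z0,("scene",)))
E
```

```text
160.2663
0.8 ((513.126708984375, 232.0292205810547), (64.34213256835938, 96.79603576660156), 88.94805145263672) [   64    99   151   226 24795]
0.86 ((519.1445922851562, 236.70758056640625), (51.05557632446289, 82.8173828125), 87.85360717773438) [   67   101   123   194 20735]
0.9 ((519.9804077148438, 237.4766082763672), (48.17595291137695, 79.92489624023438), 86.82029724121094) [   68   102   117   187 19608]
px [[519.27154867 234.20553704 130.        ]]
1 (array([ 5.11331182e+02,  2.42038398e+02, -1.65556927e-01]), np.float64(0.48232257527346145), ['scene'])
2 (array([ 5.15064962e+02,  2.38805560e+02, -1.78762676e-01]), np.float64(0.4218246540031301), ['scene'])
3 (array([ 5.14516724e+02,  2.38064258e+02, -1.90388882e-01]), np.float64(0.09390619777934561), ['scene'])
```

Request:
send_rows(
  deltas=[
    [1, 0.002, -0.001, 0.1, 0, 0, 0],
    [1, 0.002, -0.001, 0.196, 0, 0, 0],
    [1, 0.002, -0.001, 0.196, 0, 0, 0],
    [1, 0.002, -0.001, 0.196, 0, 0, 0],
    [1, 0.002, -0.001, 0.196, 0, 0, 0],
  ],
)

```text
time_s: 49.55
eef_pos: [422.5, -95.4, 51.9]
tcp_rot: [3.141, -0.005, 0.128]
wrist_force: [-0.7, 0.4, 0.5]
gripper_width: 85.3
grasp_force: 0.0
```

Request:
send_rows(
  deltas=[
    [1, 0, 0, 0, 0, 0, 0],
    [1, 0, 0, 0, 0, 0, 0],
  ],
)

```text
time_s: 49.8
eef_pos: [421.1, -95.1, 50.7]
tcp_rot: [3.142, -0.002, 0.128]
wrist_force: [-0.3, -0.3, 0.4]
gripper_width: 85.4
grasp_force: 0.0
```

Request:
send_rows(
  deltas=[
    [1, 0, 0, 0.03, 0, 0, 0],
    [1, 0, 0, 0.067, 0, 0, 0],
    [1, 0, 0, 0.067, 0, 0, 0],
    [1, 0, 0, 0.067, 0, 0, 0],
    [-1, 0, 0, 0.067, 0, 0, 0],
  ],
)

```text
time_s: 50.42
eef_pos: [420.8, -95.2, 16.7]
tcp_rot: [3.141, -0.001, 0.128]
wrist_force: [0.4, 0.3, -0.5]
gripper_width: 69.7
grasp_force: 0.0
```

Request:
send_rows(
  deltas=[
    [-1, 0, 0, 0, 0, 0, 0],
    [-1, 0, 0, 0, 0, 0, 0],
    [-1, 0, 0, 0, 0, 0, 0],
    [-1, 0, 0, 0, 0, 0, 0],
    [-1, 0, 0, 0, 0, 0, 0],
  ],
)

```text
time_s: 51.05
eef_pos: [421.1, -95.2, 16.9]
tcp_rot: [3.141, -0.001, 0.128]
wrist_force: [-0.4, 0.8, 7.0]
gripper_width: 37.0
grasp_force: 61.4
```

Request:
send_rows(
  deltas=[
    [-1, 0, 0, -0.05, 0, 0, 0],
    [-1, 0, 0, -0.16, 0, 0, 0],
    [-1, 0, 0, -0.28, 0, 0, 0],
    [-1, 0, 0, -0.4, 0, 0, 0],
    [-1, 0, 0, -0.4, 0, 0, 0],
  ],
)

```text
time_s: 51.68
eef_pos: [424.1, -95.5, 221.1]
tcp_rot: [3.141, -0.012, 0.128]
wrist_force: [0.4, -0.7, -1.5]
gripper_width: 36.6
grasp_force: 60.9
```

Request:
send_rows(
  deltas=[
    [-1, 0, 0, 0, 0, 0, 0],
    [-1, 0, 0, 0, 0, 0, 0],
    [-1, 0, 0, 0, 0, 0, 0],
  ],
)

```text
time_s: 52.05
eef_pos: [418.9, -95.0, 214.5]
tcp_rot: [-3.141, 0.004, 0.128]
wrist_force: [0.5, 0.3, -0.8]
gripper_width: 37.1
grasp_force: 60.8
```

```bash
python3 go.py 522 237 215 -3.8
```

```text
t 52.05 at [418.9 -95.  214.5] yaw [-180.     0.2    7.3] q7 -1.32 w 37.1
[0.145, -0.316, -0.001] [-0.0, 0.008, 0.194] -> [470.  71. 215.] 2
[0.113, -0.329, -0.001] [-0.0, -0.0, 0.194] -> [522. 237. 215.] -4
```

Request:
send_rows(
  deltas=[
    [-1, 0.04, -0.09, 0, 0, 0, 0.06],
    [-1, 0.08, -0.18, 0, 0, 0, 0.12],
    [-1, 0.12, -0.26, 0, 0, 0, 0.194],
    [-1, 0.145, -0.316, 0, 0, 0, 0.194],
  ],
)

```text
time_s: 52.55
eef_pos: [472.0, 73.2, 215.1]
tcp_rot: [3.141, 0.002, 0.033]
wrist_force: [0.5, 0.4, -1.5]
gripper_width: 37.1
grasp_force: 60.8
```

Request:
send_rows(
  deltas=[
    [-1, 0.04, -0.11, 0, 0, 0, 0.06],
    [-1, 0.08, -0.22, 0, 0, 0, 0.12],
    [-1, 0.113, -0.3, 0, 0, 0, 0.194],
    [-1, 0.113, -0.329, 0, 0, 0, 0.194],
    [-1, 0.113, -0.329, 0, 0, 0, 0.194],
  ],
)

```text
time_s: 53.18
eef_pos: [522.4, 237.6, 214.9]
tcp_rot: [3.14, 0.003, -0.064]
wrist_force: [-0.3, -1.4, -1.4]
gripper_width: 36.8
grasp_force: 60.8
```

Request:
send_rows(
  deltas=[
    [-1, 0, 0, 0, 0, 0, 0],
    [-1, 0, 0, 0, 0, 0, 0],
    [-1, 0, 0, 0, 0, 0, 0],
    [-1, 0, 0, 0, 0, 0, 0],
  ],
)

```text
time_s: 53.68
eef_pos: [523.5, 236.5, 216.5]
tcp_rot: [-3.141, -0.0, -0.067]
wrist_force: [0.3, -0.1, -1.4]
gripper_width: 36.6
grasp_force: 60.8
```

```bash
python3 go.py 522 237 148 -3.8
```

```text
t 53.67 at [523.5 236.5 216.5] yaw [-180.    -0.    -3.8] q7 -2.11 w 36.6
[-0.003, -0.001, 0.137] [-0.0, -0.0, -0.001] -> [522. 237. 148.] -4
```

Request:
send_rows(
  deltas=[
    [-1, -0.003, 0, 0.07, 0, 0, 0],
    [-1, -0.003, 0, 0.12, 0, 0, 0],
    [-1, -0.003, 0, 0.13, 0, 0, 0],
    [-1, -0.003, 0, 0.135, 0, 0, 0],
    [-1, -0.003, 0, 0.135, 0, 0, 0],
  ],
)

```text
time_s: 54.3
eef_pos: [522.9, 237.6, 150.0]
tcp_rot: [-3.14, -0.002, -0.066]
wrist_force: [-0.8, 0.7, -0.6]
gripper_width: 36.8
grasp_force: 60.8
```

Request:
send_rows(
  deltas=[
    [-1, 0, 0, 0, 0, 0, 0],
    [-1, 0, 0, 0, 0, 0, 0],
    [-1, 0, 0, 0.002, 0, 0, 0],
    [-1, 0, 0, 0.002, 0, 0, 0],
  ],
)

```text
time_s: 54.8
eef_pos: [521.9, 237.1, 147.8]
tcp_rot: [3.142, 0.0, -0.066]
wrist_force: [-0.6, -0.2, -1.3]
gripper_width: 36.9
grasp_force: 60.8
```

Request:
send_rows(
  deltas=[
    [-1, 0, 0, 0.002, 0, 0, 0],
    [-1, 0, 0, 0.003, 0, 0, 0],
    [1, 0, 0, 0.003, 0, 0, 0],
    [1, 0, 0, 0.003, 0, 0, 0],
    [1, 0, 0, 0.003, 0, 0, 0],
  ],
)

```text
time_s: 55.42
eef_pos: [522.0, 237.1, 146.2]
tcp_rot: [-3.142, -0.0, -0.066]
wrist_force: [0.2, 0.7, 0.3]
gripper_width: 85.4
grasp_force: 0.0
```

Request:
send_rows(
  deltas=[
    [1, 0, 0, -0.04, 0, 0, 0],
    [1, 0, 0, -0.12, 0, 0, 0],
    [1, 0, 0, -0.18, 0, 0, 0],
    [1, 0, 0, -0.18, 0, 0, 0],
  ],
)

```text
time_s: 55.92
eef_pos: [524.1, 238.1, 239.6]
tcp_rot: [-3.138, -0.006, -0.066]
wrist_force: [0.4, -0.0, -0.8]
gripper_width: 85.4
grasp_force: 0.0
```

Request:
send_rows(
  deltas=[
    [1, 0, 0.12, 0, 0, 0, 0],
    [1, 0, 0.25, 0, 0, 0, 0],
    [1, 0, 0.4, 0, 0, 0, 0],
    [1, 0, 0.6, 0, 0, 0, 0],
    [1, 0, 0.6, 0, 0, 0, 0],
  ],
)

```text
time_s: 56.55
eef_pos: [500.7, -65.0, 235.0]
tcp_rot: [3.141, 0.002, -0.068]
wrist_force: [0.2, 0.1, -0.6]
gripper_width: 85.5
grasp_force: 0.0
```

Request:
send_rows(
  deltas=[
    [1, 0, 0, 0, 0, 0, 0],
    [1, 0, 0, 0, 0, 0, 0],
    [1, 0, 0, 0, 0, 0, 0],
    [1, 0, 0, 0, 0, 0, 0],
  ],
)

```text
time_s: 57.05
eef_pos: [502.2, -60.6, 236.0]
tcp_rot: [-3.141, 0.001, -0.063]
wrist_force: [-0.7, -0.2, 0.8]
gripper_width: 85.3
grasp_force: 0.0
```

```bash
python3 - <<'E'
from h import *
a=viewer.capture("top")[:,:,::-1]; b=viewer.capture("scene")[:,:,::-1]
cv2.imwrite("pics/top_p5.png",a); cv2.imwrite("pics/scene_p5.png",b)
m=lambda t,z0:[[*(np.array([520.5,236.8])+np.array([[np.cos(t),-np.sin(t)],[np.sin(t),np.cos(t)]])@np.array([i,j])),z0] for i,j in()]
A=cv2.resize(a[170:250,160:250],(450,400),interpolation=cv2.INTER_CUBIC); B=cv2.resize(b[130:230,330:417],(348,400),interpolation=cv2.INTER_CUBIC)
cv2.imwrite("pics/v5.png",np.hstack([A,B]))
g=a.min(2).astype(np.float32); c=cv2.resize(g[190:240,180:225],None,fx=8,fy=8,interpolation=cv2.INTER_CUBIC); f=c[170:210,100:140].mean()
for k in(.8,.86,.9,.93):
    n,l,s,_=cv2.connectedComponentsWithStats((c>f*k).astype(np.uint8)); i=l[190,120]
    cs,_=cv2.findContours((l==i).astype(np.uint8),0,1); q=(max(cs,key=len).reshape(-1,2)+.5)/8-.5+[180,190]
    print(k,cv2.minAreaRect(p2w("top",q,162)[:,:2].astype(np.float32)))
E
```

```text
0.8 ((510.7545471191406, 224.97610473632812), (62.52132034301758, 94.45894622802734), 88.65121459960938)
0.86 ((516.3033447265625, 230.51971435546875), (49.1224250793457, 81.5833511352539), 87.08790588378906)
0.9 ((517.1774291992188, 231.28025817871094), (46.430728912353516, 78.0146255493164), 85.93067932128906)
0.93 ((523.2886352539062, 231.1252899169922), (44.78238296508789, 64.12974548339844), 85.3521728515625)
```

View pics/v5.png

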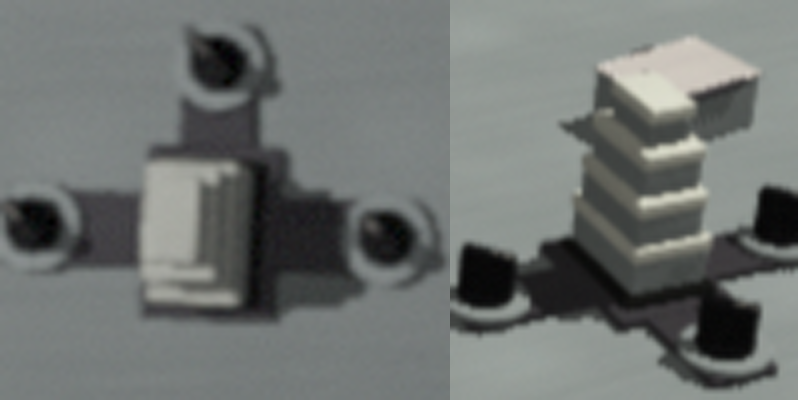

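View pics/scene_p5.png

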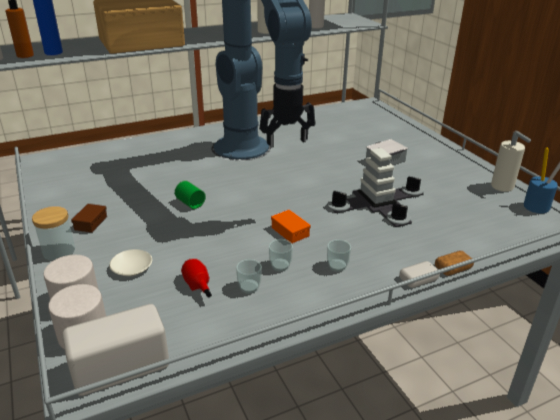

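The final scene view shows the four-tin column on the stand at (378,175), with the bystanders where they were. I'll check the tin1 and tin5 offsets numerically.

```bash
python3 - <<'E'
from h import *
print("tin5 top",p2w("top",[[194,212.2]],162), "pad 520.5 236.8")
viewer.capture("scene"); D=spotter.masks_of("scene","tin1"); U=np.zeros((420,560))
for d in D:
    e=d["extent"]
    if 350<e[0]+e[2]/2<405 and e[1]<205: print(round(d["confidence"],2),e); U=np.maximum(U,d["mask"])
# own silhouette: bright/steel vs dark is ambiguous -> use masks; joint fit of 4 boxes
Z={1:16,2:56,3:94,5:130}; base=np.array([514.5,236.3]*4,float); t=-.066
def f(v):
    M=np.zeros((420,560))
    for i,k in enumerate(Z): M=np.maximum(M,hullmask("scene",(v[2*i],v[2*i+1],t),SZ[k],Z[k]))
    return 1-np.minimum(M,U).sum()/np.maximum(M,U).sum()
S=np.vstack([base]+[base+np.eye(8)[i]*6 for i in range(8)])
r=minimize(f,base,method="Nelder-Mead",options=dict(initial_simplex=S,maxfev=700,xatol=.05,fatol=1e-4))
print(r.fun,(r.x.reshape(4,2)+[6,.5]).round(1))
E
```

```text
tin5 top [[523.67562598 234.85518595 162.        ]] pad 520.5 236.8
0.86 [366.9, 149.3, 22.8, 15.7]
0.74 [360.4, 178.0, 34.1, 24.3]
0.68 [360.0, 167.1, 36.3, 25.1]
0.53 [365.9, 153.7, 27.5, 21.4]
0.10288429660735998 [[515.2 245.4]
 [528.1 234.3]
 [526.4 235.7]
 [523.8 235.3]]
```

```bash
python3 - <<'E'
from h import *
a=cv2.imread("pics/top_p1.png").min(2).astype(np.float32)
c=cv2.resize(a[185:245,175:232],None,fx=8,fy=8,interpolation=cv2.INTER_CUBIC); f=c[200:280,190:240].mean(); print(f)
for k in(.5,.6,.7,.8,.9):
    n,l,s,_=cv2.connectedComponentsWithStats((c>f*k).astype(np.uint8)); i=l[240,215]
    cs,_=cv2.findContours((l==i).astype(np.uint8),0,1); q=(max(cs,key=len).reshape(-1,2)+.5)/8-.5+[175,185]
    R=cv2.minAreaRect(p2w("top",q,56)[:,:2].astype(np.float32)); print(k,np.round(R[0],1),np.round(R[1],1),round(R[2],1))
z=cv2.resize(a[190:240,180:226],(736,600),interpolation=cv2.INTER_CUBIC)
z=cv2.merge([z]*3).clip(0,255)*1.2
def draw(cx,cy,L,W,h,col):
    t=np.radians(-3.9); C,S=np.cos(t),np.sin(t)
    p=[[cx+C*i*L/2-S*j*W/2,cy+S*i*L/2+C*j*W/2,h] for i,j in((-1,-1),(1,-1),(1,1),(-1,1))]
    q=(w2p("top",p)-[180,190]+.5)*[16,12]; cv2.polylines(z,[q.astype(np.int32)],True,col,1)
draw(520.5,236.8,108,78,16,(0,255,0)); draw(517.8,241.2,100,66,56,(0,0,255)); draw(520.5,236.8,100,66,56,(255,255,0))
cv2.imwrite("pics/ov.png",z)
E
```

```text
160.49388
0.5 [524.  225.7] [205.5 217.4] 89.0
0.6 [524.  225.7] [205.5 217.4] 89.0
0.7 [517.8 241.2] [ 68.1 101. ] 85.7
0.8 [517.8 241.1] [65.6 98.9] 85.2
0.9 [517.8 241.3] [62.6 96.1] 85.2[ WARN:0@0.838] global loadsave.cpp:1063 imwrite_ Unsupported depth image for selected encoder is fallbacked to CV_8U.
```

View pics/ov.png

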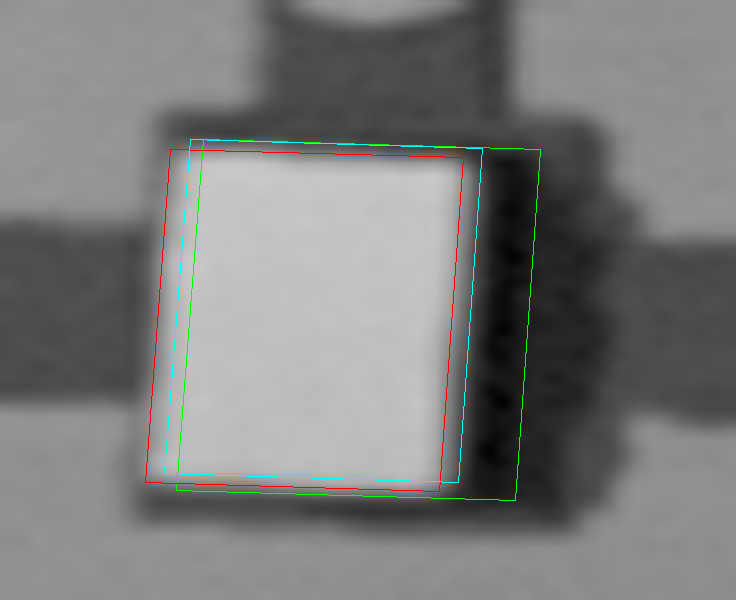

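The lid measurement puts tin1 within about 5 mm of the pad centre. Tins 2, 3 and 5 are within about 4 mm, with yaw near -4°, matching the pad. Handing in.

```bash
python3 -c "
from station import ticket; print(ticket.sign_off())"
```

```text
the job is handed in; nothing more can be done
None
```

I turned all three knobs to their end stops with the stand empty, stacked the four tins present (tin1, tin2, tin3, tin5; tin4 absent) on the pad within about 5 mm of centre by the top camera (a rough side-camera fit put tin1 nearer 10 mm, limit 12 mm), left the bystanders and look-alikes alone, and handed the job in; no verdict came back.

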